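Load the wear tester with tongs

ROBOT

A 6-joint arm with a two-finger parallel gripper is mounted at the origin on the work surface. World frame = base frame: x ahead of the robot, y to its left, z up, the work surface at z = 0. Lengths are in m, angles in rad, forces in N, time in s.
With the tool pointing down it reaches from about 0.25 to 0.775 m from the base axis. Payload 4 kg.
Tool frame: the origin (TCP) lies on the centre line of the jaws, within the pads' length; the fingertips stand ahead of it and the grasp point (between the pads) lies 8 mm behind it (tip_reach is the z of the fingertips in the tool frame, in m); z points along the fingers, y is the line along which they close (so a half turn about z gives the same grasp; the last joint's range is limited). The gripper opens to 94 mm and grips with 3 to 60 N. Pads are 16 mm wide; open, the fingers measure 119 mm over their backs; the gripper's body (75 mm by 177 mm) begins 78 mm behind the grasp point.
Start: joints at [-1.246, 0.087, 1.371, -0, 1.684, -0.103], TCP at [0.228, -0.5, 0.217] pointing down, gripper open.
Joint ranges: [-3.1, 3.1], [-0.76, 2.03], [0.27, 2.55], [-1.08, 4.22], [0.17, 2.65], [-2.57, 2.57]. Speed limits (rad/s): [2.79, 2.79, 3.14, 3.14, 3.14, 3.14].

INTERFACE

Orientations are given as a rotation vector (axis times angle).
In Python, from bench import state, grab_frame, finish_job, silhouettes, landmark_of, tip_reach gives the robot as it stands.
- The arm moves only by the tool move_arm, never from a script. Its argument "series" is one flat list of numbers, 5 for each row, row after row: the shift along the tool's x, y, z in m, then the turn about the tool's z in degrees, then the closure, from -1 (fully open) to 1 (shut). In form: [tx, ty, tz, twist, grip, tx, ty, tz, twist, grip, ...]. A call has 1 to 8 rows; each row shifts and turns the commanded pose from where the row before left it, along the tool's axes as they then stand; what a row does not reach is not made up. A row lasts 1/12 s, in which the tool goes at most 41.7 mm and 7.16 degrees, less where a joint would pass 70% of its speed; a pose out of reach is approached as far as the arm can. A call with a gripper value outside its range is refused whole. The fingers move at their own pace and stop on an object; the grip force is fixed at half the most. Time passes only in rows, so rows that do not move let the fingers close. It gives the time, the measured TCP pose, the force, the opening and the grip force at its end, in the units of the state.
- state(): the state, without advancing time (a new reading comes with each control period).
- grab_frame(name): name is "scene" or "top" or "wrist"; returns a dict with "pixels" (420x560x3 uint8, red, green, blue), "range_z" (420x560 float32, m along the optical axis (not along the pixel's ray), 0 where there is no reading), "mtx" (3x3 intrinsics, pixels), "R" (3x3) and "t" (3): a world point X has camera coordinates R X + t. Camera axes: x right, y down, z forward; pixel columns grow to the right and rows downward; lengths in m; the calibration is good to about 2 mm. A picture is of the moment at which its call begins.
- finish_job(): hands the job in; it is judged then, once.
Trained networks look in a picture, given as the dict that the camera call returned (one of the last four; its "shot" number tells which), for a name from the list of things; names that differ only in an ending like _2 or _b are one class to them, and where a whole thing is asked for, a point or a joint stands for the part that bears it (a point fixed in the world has none). Each returns a list of dicts, best first, with "confidence" (0 to 1); they miss things now and then, are a little off and sometimes report something else, mostly with a low value. They report only what shows in the picture. A call takes as long as a camera call.
- silhouettes(thing, picture): "region" (420x560 bool, what is visible of it).
- landmark_of(thing, picture): "centre" ([x, y, z] in m, in world coordinates, good to about 4 mm: a listed point, or the origin of a listed thing).
The state is a dict: "time_s": time; "joint_positions": joint angles; "joint_velocities": joint speeds; "effort": joint torques, N m; "ee_pos": TCP position; "tool_rot": TCP orientation; "wrist_force": force on the tool from outside, world axes, zero at the start; "moment": the same for the moment, N m; "grip_width": opening from 0.0 (shut) to 1.0 (fully open); "grip_force": force on a finger pad.
Only numpy, scipy, OpenCV 4.12 (cv2) and the standard library are available. Lean on these libraries where they do the work, as an engineer would, in place of code of your own. Each camera call takes 0.05 s, during which the arm holds its last target. There are 200 camera calls.

TASK

Make the wear tester ready for a test: first turn its drive knob fully anticlockwise to the end stop (off). Then take the square steel bar from the tray with the tongs, never with the gripper's fingers, put it on the tester's stage and slide it along the guide under the shaft until it rests fully home against the end stop, without shoving that stop out of its setting. Put the tongs back upright in their stand and leave the other things alone.

Things in the scene. Friction and masses are not known exactly. Their poses are not given: they have to be found in the camera images.
- tester: fixed ball-crater wear tester: grey console 280 x 280 mm, top 60 mm above the table; origin at the centre of its underside, x along the guide, away from the robot, y left, z up. On it lies a bare steel stage plate, its top 68 mm above the table, x = -135 to +80 mm, 90 mm wide, centred on y = -40 mm, open in front of the guide. What stands beside the guide: see shaft
- guide_mouth (a point): on the stage plate's top, on the guide's centre line, at its mouth (tester frame x = -20, y = -40 mm); axes as the tester. From here two straight rails, 6 mm high and 22 mm apart inside, run 100 mm along +x. Flared lips 6 mm high widen the mouth to about 44 mm at their outer ends, 29 mm before this point; before them the plate is bare for 85 mm
- shaft (a point): middle of the fixed 16 mm shaft that crosses along y over the guide, 30 mm past the mouth, 34 mm above the stage plate, with a 26 mm rubber roller, 12 mm wide, in its middle (underside 21 mm above the plate). Its two bearing blocks, 30 mm long in x, stand with inner faces 56 mm either side of the centre line and rise to 118 mm above the table, the highest part of the tester
- stop_face (a point): middle of the front face of the adjustable end stop in the guide (dark steel block, 18 mm wide, 16 mm high), on the centre line, 9 mm above the stage plate; axes as the tester. Set differently each time, 50 to 70 mm past the mouth. Held by friction only: a push above 10 N slides it away
- drive (a joint): drive knob of the tester, rad: 0 = off, fully anticlockwise seen from above, a hard end stop; grows clockwise to 2.4; turns with about 0.03 N m; it stays where it is left
- drive_grip (a point): on the vertical axis of the drive knob, at the height to grip its bar handle from above; the knob is 44 mm across, on the left front of the console, 55 mm clear of all else. Axes turn with the knob: the grip bar lies along x (along the tester's x when off)
- tongs: loose sprung scissor tongs, plain steel, 150 mm tall, 0.11 kg, standing tips down in the stand. Origin on the pivot pin, x along the pin, z up along the tongs; the arms move in the y-z plane. Squeezing the handles together along y closes the tips. A spring presses each handle outward with 7 N (open) to 10 N (shut); squeeze with 25 to 30 N to hold a part
- tongs_grip (a point): where to squeeze the tongs, 48 mm above the pin. Handles: flat rubber plates 20 mm wide in x, up to 75 mm above the pin; under the fingertips, 28 mm above the pin, ledges jut 12 mm out and rise 2 to 5 mm on closing: leave 2 mm. Width over the plates: open 55 (62 at their tops, 72 over the ledges), on an 18 mm part 40, shut 33 mm. At 50 mm the tips are open; past 56 mm the tongs are free
- tongs_tip (a point): midway between the tips, 75 mm below the pin; axes as the tongs. Tips: two flat blades 16 mm wide in x, 5 mm thick in y, 38 mm tall, ending at this height when closed, 2 mm higher when open. Gap between them along y: 38 mm open (48 mm over the outsides), 32 mm with the handles at 50 mm, 8 mm shut (18 mm over the outsides)
- stand_slot (a point): centre of the inner floor, 8 mm above the table, of the fixed plastic tongs stand: an upright pocket 24 mm wide in x, 54 mm in y and 52 mm deep, open at the top, rim 60 mm above the table. The tongs stand in it with their x along its x, their origin 73 mm above this point
- bar: loose dark steel test bar, square, 70 mm long (x), 18 x 18 mm, 0.1 to 0.2 kg, lying in the tray; origin at the centre of its underside. Either end may go first
- bar_center (a point): centre of the bar, axes as the bar
- tray: fixed white tray 130 x 170 mm with a 14 mm high rim 4 mm thick, floor 4 mm above the table; origin at the centre of its underside
- puck: round steel disc, 44 mm across, 16 mm high, lying in the tray beside the bar, 72 to 92 mm between their centres; a bystander
- jar: amber glass jar 60 mm across, 75 mm high, beyond the tray; a bystander
- beaker: open white cup 70 mm across, 85 mm high, beyond the stand; a bystander

How it is judged:
On the way, in this order (a step that is already met when the one before it is completed fails the run):
1. the drive knob is at its anticlockwise end stop (value of joint drive below 0.06 rad), for 0.2 s.
2. the bar is lifted clear of the tray, held in the tongs (height (world z) of bar_center above 0.045 m and contact force between bar and tongs above 0.5 N), for 0.2 s.
3. the bar is fully home against the stop (x of bar_center in the frame of stop_face between -0.037 and -0.032 m and y of bar_center in the frame of stop_face between -0.005 and 0.005 m and z of bar_center in the frame of stop_face between -0.004 and 0.004 m and angle between the x axis of bar and the x axis of tester, either way round below 0.08 rad), for 0.2 s.
At the end, for the whole second after the job is handed in: the knob is within 0.06 rad of its anticlockwise end stop; the bar lies flat in the guide, in line with it within 0.08 rad and 5 mm, its end within 2 mm of the end stop; the tongs stand in their stand, within 0.25 rad of upright and 20 mm of its middle; all at rest (all of step 3 and value of joint drive below 0.06 rad and x of tongs in the frame of stand_slot between -0.02 and 0.02 m and y of tongs in the frame of stand_slot between -0.02 and 0.02 m and z of tongs in the frame of stand_slot below 0.085 m and angle between tongs's own z axis and vertical below 0.25 rad and linear speed of bar below 0.02 m/s and linear speed of tongs below 0.05 m/s); the robot touches nothing.
It fails at once if a finger or the arm touches the bar (contact force between bar and the fingers above 0.5 N or contact force between bar and the arm above 0.5 N).
It fails at once if the end stop is shoved more than 3 mm out of its setting (distance of stop_face from where it was at the start of the episode above 0.003 m).
It fails at once if the disc, jar or cup is disturbed (moved more than 20 mm) (distance of any of puck, jar, beaker from where it was at the start of the episode above 0.02 m).
It also fails if it takes over 72 s, if anything falls off the work surface, if the arm or the gripper's body presses on something with over 40 N, if the wrist force passes 120 N, or if a joint passes its speed limit or range.

## Working session

There is one attempt and no reset: what is moved stays moved. The work goes in short steps, Python scripts to look and compute and a tool call to move; the robot and the scene stay as the last step left them, time stands still between calls to the robot, and variables do not carry over. Pictures are saved under pics/ and viewed, at most 10 in all, crops included, and the job is handed in when it is done.

Besides the shell and the picture viewer there is one more tool, called after "Call:" as name(argument=value, ...) on one line, values as JSON. move_arm: Moves the arm, as the interface text tells. Its arguments: {"type":"object","properties":{"series":{"type":"array","items":{"type":"number"}}},"required":["series"]}

```bash
mkdir -p pics; cat > h.py <<'E'
import numpy as np, cv2
from bench import *
from scipy.spatial.transform import Rotation as R
np.set_printoptions(precision=4,suppress=True)
def cloud(f):
    z=f["range_z"];v,u=np.mgrid[:z.shape[0],:z.shape[1]]
    K=f["mtx"];c=np.stack([(u-K[0,2])/K[0,0]*z,(v-K[1,2])/K[1,1]*z,z],-1)
    return (c-f["t"])@f["R"]   # R^T (c-t)
def save(f,n): cv2.imwrite("pics/"+n,f["pixels"][:,:,::-1])
E
python3 - <<'E'
from h import *
print(state(), tip_reach() if callable(tip_reach) else tip_reach)
a=grab_frame("top");b=grab_frame("scene")
im=np.hstack([a["pixels"],b["pixels"]]);cv2.imwrite("pics/a.png",cv2.resize(im,(800,300),interpolation=cv2.INTER_AREA)[:,:,::-1])
save(a,"top.png")
for n in "tester guide_mouth shaft stop_face drive_grip tongs tongs_grip tongs_tip stand_slot bar bar_center tray puck jar beaker".split():
    for f,nm in((a,"top"),(b,"scene")):
        try:
            r=landmark_of(n,f); print(n,nm,[(np.array(q["centre"]).round(4),round(q["confidence"],2)) for q in r[:2]])
        except Exception as e: print(n,e)
P=cloud(a)
for n in ["bar","tongs","tester","drive","stand_slot","puck","stop_face"]:
    try:
        r=silhouettes(n,a)
        if not r: print(n,"none");continue
        m=r[0]["region"]&(a["range_z"]>0);p=P[m]
        top=p[p[:,2]>np.percentile(p[:,2],95)-.006]
        (c,wh,an)=cv2.minAreaRect((p[:,:2]*1000).astype(np.float32))
        print(n,r[0]["confidence"],m.sum(),"zmax",np.percentile(p[:,2],98),"rect",c,wh,an)
        (c,wh,an)=cv2.minAreaRect((top[:,:2]*1000).astype(np.float32));print("   top",c,wh,an)
    except Exception as e: print(n,e)
E
```

```text
{'time_s': 0.0, 'joint_positions': array([-1.2461,  0.0879,  1.3722,  0.    ,  1.6836, -0.1031]), 'joint_velocities': array([ 0.0004,  0.0007, -0.0008, -0.    ,  0.0006,  0.0007]), 'effort': array([ -0.0013, -34.0186, -30.243 ,   0.0718,   0.0331,  -0.0002]), 'ee_pos': array([ 0.228 , -0.5   ,  0.2153]), 'tool_rot': array([-3.0679, -0.6664,  0.0003]), 'wrist_force': array([ 0.2136, -0.4621,  0.6334]), 'moment': array([-0.0774, -0.016 ,  0.0213]), 'grip_force': 0.0, 'grip_width': 1.0018384358852774} 0.011
tester top [(array([ 0.5628,  0.0096, -0.0042]), 0.79)]
tester scene [(array([0.5673, 0.0145, 0.0017]), 0.78), (array([ 0.5235, -0.2937,  0.0007]), 0.57)]
guide_mouth top [(array([ 0.546 , -0.0258,  0.0696]), 0.74), (array([ 0.6861, -0.3218, -0.0043]), 0.53)]
guide_mouth scene [(array([ 0.5491, -0.0273,  0.0655]), 0.8), (array([ 0.6139, -0.0172,  0.0789]), 0.72)]
shaft top [(array([ 0.5813, -0.0256,  0.1021]), 0.65)]
shaft scene [(array([ 0.5797, -0.0263,  0.101 ]), 0.71)]
stop_face top [(array([ 0.6076, -0.022 ,  0.0769]), 0.49)]
stop_face scene [(array([ 0.6075, -0.0159,  0.0813]),
[... 2489 characters left out ...]
ect (438.6412048339844, 341.08746337890625) (82.7591323852539, 114.11556243896484) 9.550048828125
   top (439.4920349121094, 338.45367431640625) (34.04255676269531, 67.74116516113281) 9.68841552734375
puck 0.68 259 zmax 0.02562455058570092 rect (527.8508911132812, -254.77548217773438) (42.577659606933594, 47.17622756958008) 77.08684539794922
   top (525.8388061523438, -254.31442260742188) (41.23869323730469, 40.816688537597656) 87.42931365966797
stop_face 0.63 201 zmax 0.10277223235708903 rect (621.2605590820312, -20.09661865234375) (26.160470962524414, 47.90715789794922) 9.2360258102417
   top (624.9945068359375, -19.193138122558594) (16.41618537902832, 14.752782821655273) 88.42047882080078
```

View pics/top.png

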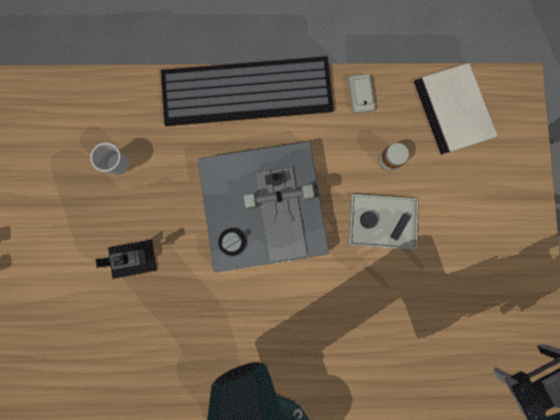

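Call:
move_arm(series=[0.0292, -0.027, 0, 0, -1, 0.0292, -0.027, 0, 0, -1, 0.0292, -0.027, 0, 0, -1, 0.0292, -0.027, 0, 0, -1, 0.0292, -0.027, 0, 0, -1, 0.0292, -0.027, 0, 0, -1, 0.0292, -0.027, 0, 0, -1, 0.0292, -0.027, 0, 0, -1])

```text
time_s: 2.62
ee_pos: [0.3514, -0.2052, 0.2168]
tool_rot: [3.069, 0.666, 0.001]
wrist_force: [1.0, -0.3, 1.1]
grip_width: 1.003
grip_force: 0.0
```

Call:
move_arm(series=[0.0292, -0.027, 0, 0, -1, 0.0292, -0.027, 0, 0, -1, 0.0292, -0.027, 0, 0, -1, 0.0292, -0.027, 0, 0, -1, 0.0292, -0.027, 0, 0, -1, 0.0292, -0.027, 0, 0, -1, 0.0292, -0.027, 0, 0, -1, 0.0292, -0.027, 0, 0, -1])

```text
time_s: 3.28
ee_pos: [0.4744, 0.0886, 0.2168]
tool_rot: [3.069, 0.668, 0.001]
wrist_force: [0.9, 0.1, 1.3]
grip_width: 0.999
grip_force: 0.0
```

Call:
move_arm(series=[0, 0, 0, -7, -1, 0, 0, 0, -7, -1, 0, 0, 0, -7, -1, 0, 0, 0, -7, -1, 0, 0, 0, -7, -1, 0, 0, 0, -7, -1, 0, 0, 0, -7, -1, 0, 0, 0, -7, -1])

```text
time_s: 3.95
ee_pos: [0.4741, 0.0865, 0.2165]
tool_rot: [2.391, 2.037, 0.0]
wrist_force: [1.7, -0.5, 0.2]
grip_width: 1.001
grip_force: 0.0
```

Call:
move_arm(series=[0, 0, 0, -7, -1, 0, 0, 0, -7, -1, 0, 0, 0, -7, -1, 0, 0, 0, -7, -1, 0, 0, 0, -7, -1, 0, 0, 0, -7, -1, 0, 0, 0, 0, -1])

```text
time_s: 4.53
ee_pos: [0.474, 0.0864, 0.2165]
tool_rot: [1.508, 2.756, -0.0]
wrist_force: [0.3, -0.2, 0.4]
grip_width: 1.002
grip_force: 0.0
```

```bash
cat >> h.py <<'E'
def pose():
    s=state();r=R.from_rotvec(s["tool_rot"]).as_matrix();x=r[:,0]
    return np.array(s["ee_pos"]),np.degrees(np.arctan2(x[1],x[0])),s
def plan(x,y,z,psi):
    p,a,s=pose();d=np.array([x,y,z])-p;c=np.cos(np.radians(a));q=np.sin(np.radians(a))
    tw=-((psi-a+180)%360-180)
    print("pos",p,"psi",a,"| tool shift",[round(v,4) for v in (d[0]*c+d[1]*q,d[0]*q-d[1]*c,-d[2])],"twist",round(tw,2))
def rect(p): 
    c,wh,a=cv2.minAreaRect((p[:,:2]*1000).astype(np.float32)); return np.array(c),np.array(wh),a
E
python3 - <<'E'
from h import *
p,a,s=pose();print(p,a,s["joint_positions"],s["time_s"])
f=grab_frame("wrist");save(f,"w1.png")
t=grab_frame("top");P=cloud(f);T=cloud(t)
for n in ["drive_grip","guide_mouth","shaft","stop_face","tester"]:
    for g,nm in((f,"wrist"),(t,"top")):
        r=landmark_of(n,g); print(n,nm,[(np.array(q["centre"]),round(q["confidence"],2)) for q in r[:2]])
for C,nm in((P,"wrist"),(T,"top")):
    m=np.isfinite(C).all(-1)&(np.hypot(C[...,0]-.475,C[...,1]-.086)<.03)&(C[...,2]>.064)
    q=C[m];print(nm,"z hist",np.histogram(q[:,2],bins=np.arange(.064,.118,.004)))
    top=q[q[:,2]>q[:,2].max()-.006];print(rect(top),np.median(top[:,2]))
    con=C[(abs(C[...,2]-.06)<.004)&(np.hypot(C[...,0]-.565,C[...,1]-.01)<.23)];print("console",len(con),rect(con))
    pl=C[(abs(C[...,2]-.068)<.003)&(np.hypot(C[...,0]-.565,C[...,1]-.01)<.2)]
E
```

```text
[0.474  0.0864 0.2165] 122.61762623311897 [ 0.0627 -0.0655  1.5249 -0.0001  1.6821 -0.5066] 4.5333
drive_grip wrist [(array([0.4761, 0.0881, 0.0993]), 0.74), (array([ 0.5627,  0.0121, -0.0009]), 0.64)]
drive_grip top []
guide_mouth wrist [(array([ 0.6065, -0.0188,  0.0763]), 0.64), (array([ 0.5467, -0.0288,  0.064 ]), 0.62)]
guide_mouth top [(array([ 0.5443, -0.0246,  0.0702]), 0.91)]
shaft wrist [(array([ 0.5818, -0.0259,  0.0966]), 0.78)]
shaft top [(array([ 0.5823, -0.0228,  0.1038]), 0.79), (array([0.4376, 0.3425, 0.0076]), 0.18)]
stop_face wrist [(array([ 0.6063, -0.0156,  0.0784]), 0.75), (array([0.5644, 0.0122, 0.    ]), 0.64)]
stop_face top [(array([ 0.6104, -0.0204,  0.0778]), 0.51), (array([0.4414, 0.3399, 0.0793]), 0.42)]
tester wrist [(array([ 0.5645,  0.0142, -0.0048]), 0.76), (array([ 0.5459, -0.0297,  0.0639]), 0.33)]
tester top []
wrist z hist (array([1232,  189,  870,   14,   14,   17,   17,   17,   29,  782,   22,
          0,    0]), array([0.064, 0.068, 0.072, 0.076, 0.08 , 0.084, 0.088, 0.092, 0.096,
       0.1  , 0.104, 0.108, 0.112, 0.116]))
(array([461.5468, 107.3989]), array([41.2532,  9.0491]), 32.912559509277344) 0.3190140136745661
console 33063 (array([563.4047,  12.1407]), array([279.3452, 280.1551]), 8.150644302368164)
top z hist (array([0, 0, 0, 0, 0, 0, 0, 0, 0, 0, 0, 0, 0]), array([0.064, 0.068, 0.072, 0.076, 0.08 , 0.084, 0.088, 0.092, 0.096,
       0.1  , 0.104, 0.108, 0.112, 0.116]))
(array([473.7388,  86.0156]), array([37.9173, 59.7577]), 2.405963182449341) 0.5964154138342457
console 5644 (array([562.6019,  12.4375]), array([280.2659, 280.0253]), 8.091859817504883)
```

View pics/w1.png

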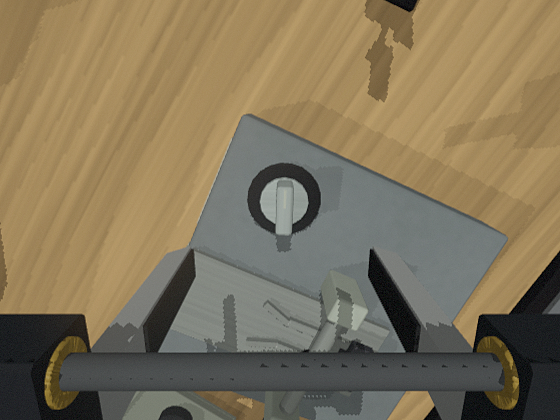

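```bash
python3 - <<'E'
from h import *
f=grab_frame("wrist");C=cloud(f)
q=C[(np.hypot(C[...,0]-.475,C[...,1]-.087)<.03)&(C[...,2]>.096)&(C[...,2]<.11)]
c,wh,a=rect(q);print(c,wh,a,np.median(q[:,2]))
d=C[(np.hypot(C[...,0]-.475,C[...,1]-.087)<.03)&(C[...,2]>.071)&(C[...,2]<.08)];print("disc",rect(d))
e=np.linalg.svd(q[:,:2]-q[:,:2].mean(0),full_matrices=False)[2][0];h=np.degrees(np.arctan2(e[1],e[0]))%180;print("heading",h)
plan(c[0]/1000,c[1]/1000,.091,h)
E
```

```text
[477.2442  86.1792] [13.8277 41.7278] 32.24245071411133 0.10257410933820557
disc (array([476.6285,  86.8247]), array([42.998 , 40.6333]), 33.24213790893555)
heading 120.81443455004299
pos [0.4741 0.0864 0.2164] psi 122.50170583810049 | tool shift [np.float64(-0.0019), np.float64(0.0026), np.float64(0.1254)] twist 1.69
```

Call:
move_arm(series=[-0.002, 0.0026, 0.03, 1.7, -1, 0, 0, 0.03, 0, -1, 0, 0, 0.03, 0, -1, 0, 0, 0.02, 0, -1, 0, 0, 0.0154, 0, -1, 0, 0, 0, 0, 0.3, 0, 0, 0, 0, 1, 0, 0, 0, 0, 1])

```text
time_s: 5.85
ee_pos: [0.4782, 0.0862, 0.0924]
tool_rot: [1.551, 2.73, 0.002]
wrist_force: [0.8, -0.0, -0.0]
grip_width: 0.82
grip_force: 0.0
```

Call:
move_arm(series=[0, 0, 0, 0, 1, 0, 0, 0, 0, 1, 0, 0, 0, 0, 1, 0, 0, 0, 0, 1])

```text
time_s: 6.18
ee_pos: [0.4778, 0.0862, 0.0919]
tool_rot: [1.551, 2.731, 0.001]
wrist_force: [1.0, 0.9, -0.7]
grip_width: 0.542
grip_force: 0.0
```

Call:
move_arm(series=[0, 0, 0, 0, 1, 0, 0, 0, 0, 1, 0, 0, 0, 0, 1, 0, 0, 0, 0, 1, 0, 0, 0, 0, 1, 0, 0, 0, 0, 1, 0, 0, 0, 0, 1, 0, 0, 0, 0, 1])

```text
time_s: 6.85
ee_pos: [0.477, 0.0859, 0.091]
tool_rot: [-1.551, -2.731, 0.001]
wrist_force: [-2.6, -0.1, 0.8]
grip_width: 0.144
grip_force: 30.0
```

Call:
move_arm(series=[0, 0, 0, -6, 1, 0, 0, 0, -6, 1, 0, 0, 0, -6, 1, 0, 0, 0, -6, 1, 0, 0, 0, -6, 1, 0, 0, 0, -6, 1, 0, 0, 0, -6, 1, 0, 0, 0, -6, 1])

```text
time_s: 7.52
ee_pos: [0.4771, 0.0861, 0.091]
tool_rot: [-0.298, -3.127, 0.0]
wrist_force: [-1.5, -0.8, 0.4]
grip_width: 0.145
grip_force: 30.0
```

Call:
move_arm(series=[0, 0, 0, -6, 1, 0, 0, 0, -6, 1, 0, 0, 0, -4, 1, 0, 0, 0, -3, 1, 0, 0, 0, -2, 1, 0, 0, 0, 0, 1])

```text
time_s: 8.02
ee_pos: [0.477, 0.0862, 0.091]
tool_rot: [0.267, -3.13, -0.0]
wrist_force: [-1.6, -0.1, 1.9]
grip_width: 0.143
grip_force: 30.3
```

```bash
python3 - <<'E'
from h import *
p,a,s=pose();print(p,a,s["grip_width"],s["grip_force"],s["moment"],s["joint_positions"])
E
```

```text
[0.477  0.0862 0.091 ] -170.23033987007426 0.14253885838940716 30.318952202796936 [ 0.1016  0.2092 -0.5116] [ 0.0616  0.003   1.7109  0.0003  1.4284 -1.6798]
```

Call:
move_arm(series=[0, 0, 0, 0, -1, 0, 0, 0, 0, -1, 0, 0, 0, 0, -1, 0, 0, 0, 0, -1, 0, 0, 0, 0, -1, 0, 0, -0.03, 0, -1, 0, 0, -0.04, 0, -1, 0, 0, -0.04, 0, -1])

```text
time_s: 8.68
ee_pos: [0.4762, 0.0861, 0.201]
tool_rot: [0.268, -3.127, -0.0]
wrist_force: [1.1, -0.3, 0.4]
grip_width: 0.681
grip_force: 0.0
```

Call:
move_arm(series=[0, 0, -0.04, 0, -1, 0, 0, -0.03, 0, -1, -0.001, 0.04, 0, 0, -1, -0.001, 0.04, 0, 0, -1, -0.001, 0.04, 0, 0, -1, -0.001, 0.04, 0, 0, -1, -0.001, 0.04, 0, 0, -1, -0.001, 0.04, 0, 0, -1])

```text
time_s: 9.35
ee_pos: [0.4418, 0.3256, 0.2712]
tool_rot: [-0.268, 3.129, 0.0]
wrist_force: [1.2, 1.2, 0.1]
grip_width: 1.004
grip_force: 0.0
```

Call:
move_arm(series=[0, 0.013, 0, 0, -1, 0, 0, 0, 0, -1, 0, 0, 0, 0, -1])

```text
time_s: 9.6
ee_pos: [0.4401, 0.3363, 0.2707]
tool_rot: [0.27, -3.13, 0.002]
wrist_force: [-0.3, 0.2, -0.4]
grip_width: 1.001
grip_force: 0.0
```

```bash
python3 - <<'E'
from h import *
f=grab_frame("wrist");save(f,"w2.png");C=cloud(f)
near=np.hypot(C[...,0]-.44,C[...,1]-.339)<.06
q=C[near&(C[...,2]>.148)&(C[...,2]<.162)];print("tops",len(q),rect(q),np.median(q[:,2]))
q=C[near&(C[...,2]>.056)&(C[...,2]<.064)];print("rim",len(q),rect(q),np.median(q[:,2]))
for n in ["tongs","tongs_grip","stand_slot"]:
    print(n,[(np.array(r["centre"]),round(r["confidence"],2)) for r in landmark_of(n,f)[:2]])
m=silhouettes("tongs",f)[0]["region"];q=C[m];print(np.histogram(q[:,2],bins=np.arange(0,.17,.01)))
plan(.4397,.3385,.126,188.5)
t=grab_frame("top");C=cloud(t)
q=C[(np.hypot(C[...,0]-.477,C[...,1]-.086)<.03)&(C[...,2]>.094)&(C[...,2]<.115)]
if len(q)>5: print("knob",rect(q))
E
```

```text
tops 312 (array([439.0857, 339.3531]), array([19.7673, 60.5221]), 9.84366226196289) 0.15117527156697316
rim 476 (array([438.8818, 339.4274]), array([33.6732, 63.0893]), 9.498211860656738) 0.0588531948411984
tongs [(array([0.4399, 0.3367, 0.0842]), 0.55)]
tongs_grip [(array([0.4374, 0.3403, 0.1255]), 0.93)]
stand_slot [(array([0.4387, 0.3374, 0.0105]), 0.59)]Traceback (most recent call last):
  File "<stdin>", line 8, in <module>
IndexError: list index out of range
```

View pics/w2.png

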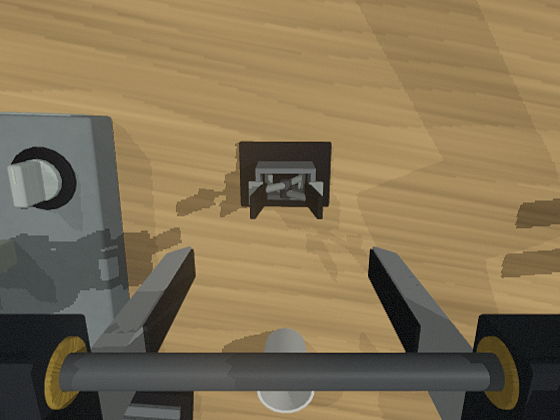

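```bash
python3 - <<'E'
from h import *
plan(.439,.3393,.126,189.7)
t=grab_frame("top");C=cloud(t)
q=C[(np.hypot(C[...,0]-.477,C[...,1]-.086)<.03)&(C[...,2]>.094)&(C[...,2]<.115)]
if len(q)>5: print("knob",rect(q))
E
```

```text
pos [0.4407 0.335  0.2714] psi -170.32777082230317 | tool shift [np.float64(0.001), np.float64(0.0045), np.float64(0.1454)] twist -0.03
knob (array([476.2092,  86.0882]), array([39.9785, 14.3147]), 7.64101505279541)
```

Call:
move_arm(series=[0.001, 0.0035, 0.03, 0, -1, 0, 0, 0.035, 0, -1, 0, 0, 0.03, 0, -1, 0, 0, 0.02, 0, -1, 0, 0, 0.015, 0, -1, 0, 0, 0.0154, 0, -1, 0, 0, 0, 0, -1])

```text
time_s: 10.48
ee_pos: [0.4369, 0.3377, 0.1218]
tool_rot: [0.266, -3.124, 0.005]
wrist_force: [-1.3, -0.0, 0.1]
grip_width: 1.0
grip_force: 0.0
```

```bash
python3 - <<'E'
from h import *
plan(.439,.3393,.126,189.7);f=grab_frame("wrist");C=cloud(f);plan(.439,.3393,.126,189.7)
near=np.hypot(C[...,0]-.439,C[...,1]-.339)<.04
q=C[near&(C[...,2]>.145)&(C[...,2]<.162)];print("tops",len(q),rect(q) if len(q) else 0)
E
```

```text
pos [0.4369 0.3377 0.1218] psi -170.26746805976077 | tool shift [np.float64(-0.0023), np.float64(0.0012), np.float64(-0.0042)] twist 0.03
pos [0.4377 0.3383 0.1239] psi -170.25868977774672 | tool shift [np.float64(-0.0014), np.float64(0.0007), np.float64(-0.0021)] twist 0.04
tops 1358 (array([439.1631, 339.1965]), array([20.4691, 60.8409]), 9.599324226379395)
```

Call:
move_arm(series=[0, 0.0005, 0, 0, -0.4, 0, 0, 0, 0, -0.2, 0, 0, 0, 0, -0.06, 0, 0, 0, 0, -0.06, 0, 0, 0, 0, -0.06, 0, 0, 0, 0, -0.06, 0, 0, 0, 0, -0.06, 0, 0, 0, 0, -0.06])

```text
time_s: 11.2
ee_pos: [0.4401, 0.3417, 0.1293]
tool_rot: [-0.268, 3.124, 0.006]
wrist_force: [-1.0, 0.1, 9.0]
grip_width: 0.534
grip_force: 10.6
```

```bash
python3 - <<'E'
from h import *
p,a,s=pose();print(s["grip_width"]*94,s["grip_force"],s["wrist_force"]);plan(.439,.3393,.126,189.7)
E
```

```text
50.15409216326945 10.646963020262774 [-1.0112  0.0829  9.0091]
pos [0.4401 0.3417 0.1293] psi -170.17822778825877 | tool shift [np.float64(0.0015), np.float64(-0.0021), np.float64(0.0033)] twist 0.12
```

Call:
move_arm(series=[0, 0, -0.001, 0, -0.06, 0, 0, 0, 0, -0.06, 0, 0, 0, 0, -0.06, 0, 0, 0, 0, -0.06])

```text
time_s: 11.53
ee_pos: [0.4397, 0.3414, 0.1295]
tool_rot: [-0.269, 3.125, 0.005]
wrist_force: [0.7, -0.3, 7.7]
grip_width: 0.531
grip_force: 8.5
```

```bash
python3 - <<'E'
from h import *
p,a,s=pose();print(s["grip_width"]*94,s["grip_force"],s["wrist_force"],s["moment"]);plan(.439,.3393,.126,189.7)
f=grab_frame("wrist");save(f,"w3.png");C=cloud(f)
near=np.hypot(C[...,0]-.439,C[...,1]-.339)<.04
q=C[near&(C[...,2]>.148)&(C[...,2]<.162)];print("tops",len(q),rect(q),np.median(q[:,2]),q[:,2].max())
q=C[near&(C[...,2]>.056)&(C[...,2]<.064)];print("rim",len(q),rect(q) if len(q) else 0)
E
```

```text
49.95813690488788 8.469787628855556 [ 0.7435 -0.2937  7.7471] [ 0.2739 -0.0399  0.0047]
pos [0.4397 0.3414 0.1295] psi -170.17930096145562 | tool shift [np.float64(0.001), np.float64(-0.002), np.float64(0.0035)] twist 0.12
tops 2260 (array([439.8778, 340.4963]), array([21.0747, 74.2937]), 9.561409950256348) 0.15440126527221482 0.16199533524687126
rim 1351 (array([439.0021, 339.1515]), array([34.1138, 64.2226]), 9.784640312194824)
```

View pics/w3.png

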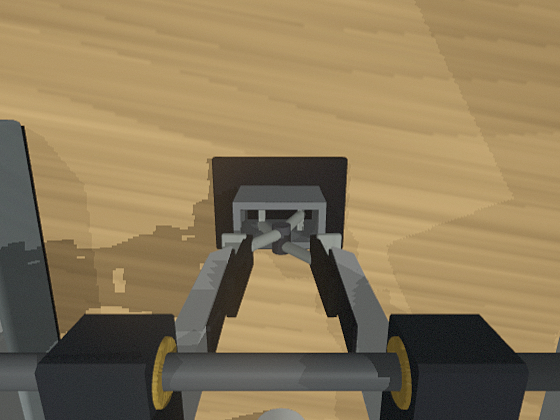

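Call:
move_arm(series=[0, 0, -0.01, 0, -0.06, 0, 0, -0.02, 0, -0.06, 0, 0, -0.03, 0, -0.06, 0, 0, -0.03, 0, -0.06, 0, 0, -0.03, 0, -0.06, 0, 0, -0.02, 0, -0.06, 0, 0, 0, 0, -0.06, 0, 0, 0, 0, -0.06])

```text
time_s: 12.25
ee_pos: [0.4387, 0.3404, 0.2674]
tool_rot: [-0.269, 3.128, 0.001]
wrist_force: [-0.1, -0.3, -1.7]
grip_width: 0.534
grip_force: 5.0
```

```bash
python3 - <<'E'
from h import *
p,a,s=pose();print(p,s["grip_width"]*94,s["grip_force"],s["wrist_force"],s["moment"])
f=grab_frame("scene");save(f,"s1.png");C=cloud(f)
for n in ["tongs","tongs_grip","tongs_tip"]:
    print(n,[(np.array(r["centre"]),round(r["confidence"],2)) for r in landmark_of(n,f)[:2]])
rr=silhouettes("tongs",f)
if rr:
    q=C[rr[0]["region"]];print(rr[0]["confidence"],len(q),np.percentile(q,[2,50,98],axis=0))
print(pose()[0])
E
```

```text
[0.4387 0.3404 0.2674] 50.210538687273875 5.00903878477402 [-0.0842 -0.2993 -1.658 ] [ 0.079  -0.1193  0.0262]
tongs [(array([0.4762, 0.0833, 0.0979]), 0.24)]
tongs_grip [(array([0.4425, 0.3372, 0.2704]), 0.66)]
tongs_tip [(array([ 0.5801, -0.0242,  0.1047]), 0.72), (array([0.4401, 0.3398, 0.2197]), 0.66)]
0.6 531 [[ 0.1088  0.3053 -0.0021]
 [ 0.4413  0.3494  0.2282]
 [ 0.4535  0.6704  0.2916]]
[0.4377 0.3398 0.264 ]
```

View pics/s1.png

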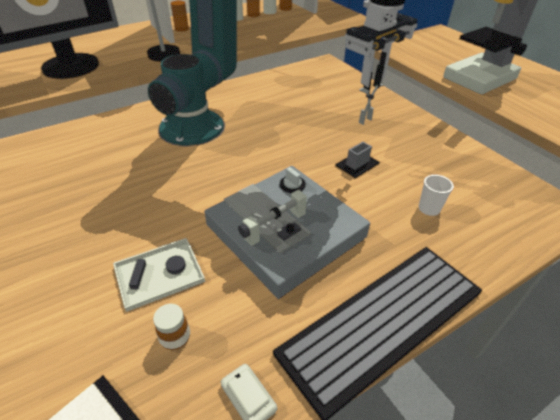

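```bash
python3 - <<'E'
from h import *
for n in ("scene","wrist","scene"):
    f=grab_frame(n);C=cloud(f);p,a,s=pose()
    m=(np.hypot(C[...,0]-.438,C[...,1]-.34)<.06)&(C[...,2]>.09)&(C[...,2]<.3)
    q=C[m];print(n,len(q),p[2],"z low pct",np.percentile(q[:,2],[0,0.5,1,2,5]) if len(q) else 0)
    lo=q[q[:,2]<q[:,2].min()+.03] if len(q) else q
    if len(lo)>3: print(rect(lo))
print(a,s["grip_width"]*94)
E
```

```text
scene 758 0.26447733022201114 z low pct [0.141  0.1424 0.1436 0.1451 0.1516]
(array([437.8198, 335.0451]), array([18.1989, 40.8699]), 11.6542329788208)
wrist 7837 0.26495201763285464 z low pct [0.1434 0.1536 0.1626 0.1768 0.1865]
(array([431.1636, 334.9297]), array([13.6735, 38.75  ]), 30.83818817138672)
scene 749 0.26536570344657856 z low pct [0.1409 0.144  0.1449 0.1463 0.1526]
(array([438.6078, 335.7986]), array([18.6679, 40.9606]), 10.738848686218262)
-170.19038032741156 49.86769350077387
```

Call:
move_arm(series=[0.0018, -0.01, 0, 0, 0.6, 0.0018, -0.02, 0, 0, 1, 0.0018, -0.03, 0, 0, 1, 0.0018, -0.03, 0, 0, 1, 0.0018, -0.03, 0, 0, 1, 0.0018, -0.03, 0, 0, 1, 0.0018, -0.03, 0, 0, 1, 0.0018, -0.03, 0, 0, 1])

```text
time_s: 13.32
ee_pos: [0.4596, 0.1289, 0.2668]
tool_rot: [-0.268, 3.13, -0.001]
wrist_force: [0.8, -0.5, -0.8]
grip_width: 0.345
grip_force: 29.9
```

Call:
move_arm(series=[0.0018, -0.03, 0, 0, 1, 0.0018, -0.03, 0, 0, 1, 0.0018, -0.03, 0, 0, 1, 0.0018, -0.03, 0, 0, 1, 0.0018, -0.03, 0, 0, 1, 0.0018, -0.03, 0, 0, 1, 0.0018, -0.03, 0, 0, 1, 0.0018, -0.03, 0, 0, 1])

```text
time_s: 13.98
ee_pos: [0.4861, -0.11, 0.2668]
tool_rot: [-0.268, 3.13, -0.001]
wrist_force: [-0.0, -0.2, -0.6]
grip_width: 0.344
grip_force: 29.9
```

Call:
move_arm(series=[0.0018, -0.03, 0, 0, 1, 0.0018, -0.03, 0, 0, 1, 0.0018, -0.03, 0, 0, 1, 0.0018, -0.03, 0, 0, 1, 0.0018, -0.03, 0, 0, 1, 0.0018, -0.03, 0, 0, 1, 0.0018, -0.026, 0, 0, 0.2, 0.0018, -0.015, 0, 0, -0.06])

```text
time_s: 14.65
ee_pos: [0.5093, -0.3313, 0.2659]
tool_rot: [0.264, -3.129, 0.001]
wrist_force: [0.1, -0.9, -1.4]
grip_width: 0.441
grip_force: 5.5
```

Call:
move_arm(series=[0, -0.005, 0, 6, -0.06, 0, 0, 0, 6, -0.06, 0, 0, 0, 6, -0.06, 0, 0, 0, 6, -0.06, 0, 0, 0, 6, -0.06, 0, 0, 0, 6, -0.06, 0, 0, 0, 6, -0.06, 0, 0, 0, 0, -0.06])

```text
time_s: 15.32
ee_pos: [0.5107, -0.3329, 0.2668]
tool_rot: [-0.873, -3.018, -0.0]
wrist_force: [-0.3, -0.6, 0.0]
grip_width: 0.527
grip_force: 5.0
```

```bash
python3 - <<'E'
from h import *
def barfit(f):
    C=cloud(f);m=(np.hypot(C[...,0]-.508,C[...,1]+.335)<.05)&(C[...,2]>.016)&(C[...,2]<.03)&(f["pixels"].max(-1)<110)
    q=C[m]; return (len(q),)+rect(q)+(np.median(q[:,2]),) if len(q)>5 else len(q)
for n in ("top","scene","wrist"):
    f=grab_frame(n);print(n,barfit(f),[(np.array(r["centre"]),round(r["confidence"],2)) for r in landmark_of("bar_center",f)[:1]])
save(f,"w4.png")
p,a,s=pose();print(p,a,s["grip_width"]*94,s["grip_force"],s["wrist_force"],s["time_s"])
m=[(abs(cloud(f)[...,2]-z)<.004).sum() for z in (.15,.2)];print(m)
plan(.508,-.334,.2,147.5)
E
```

```text
top (207, array([ 508.0164, -333.8776]), array([18.0507, 70.7013]), 58.1273078918457, np.float64(0.02328136454984253)) [(array([ 0.5073, -0.3386,  0.017 ]), 0.8)]
scene (222, array([ 510.5588, -336.0724]), array([17.1139, 70.8066]), 57.62712478637695, np.float64(0.021155662927623164)) [(array([ 0.5097, -0.3331,  0.0116]), 0.67)]
wrist (884, array([ 509.1228, -335.1969]), array([17.1608, 68.828 ]), 57.229610443115234, np.float64(0.020798454815452977)) [(array([ 0.5071, -0.3329,  0.0166]), 0.91)]
[ 0.511  -0.3331  0.2667] 147.88237399104693 49.9638187994793 5.01475672419474 [-0.6585  0.0061 -1.5804] 15.6167
[np.int64(31), np.int64(86)]
pos [ 0.511  -0.3331  0.2667] psi 147.88237399104693 | tool shift [np.float64(0.0021), np.float64(-0.0023), np.float64(0.0667)] twist 0.38
```

View pics/w4.png

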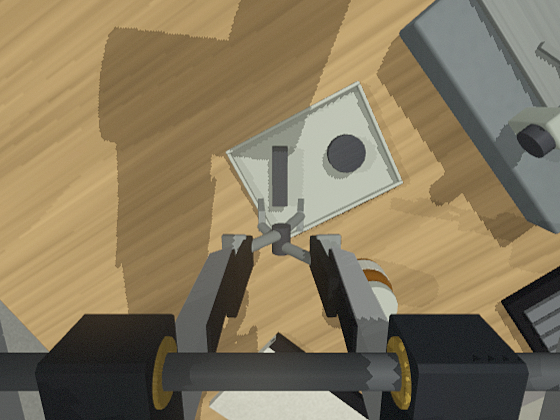

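Call:
move_arm(series=[0.0005, -0.0026, 0.02, 0.3, -0.06, 0, 0, 0.03, 0, -0.06, 0, 0, 0.03, 0, -0.06, 0, 0, 0.02, 0, -0.06, 0, 0, 0.01, 0, -0.06, 0, 0, 0, 0, -0.06, 0, 0, 0, 0, -0.06])

```text
time_s: 16.2
ee_pos: [0.5094, -0.3353, 0.1571]
tool_rot: [0.878, 3.016, -0.0]
wrist_force: [0.6, 0.4, -0.1]
grip_width: 0.531
grip_force: 5.0
```

```bash
python3 - <<'E'
from h import *
f=grab_frame("wrist");save(f,"w5.png");C=cloud(f)
plan(.5092,-.335,.137,147.6)
m=(np.hypot(C[...,0]-.508,C[...,1]+.335)<.05)&(C[...,2]>.016)&(C[...,2]<.03)&(f["pixels"].max(-1)<110)
print(rect(C[m]));print(state()["wrist_force"])
E
```

```text
pos [ 0.51   -0.3357  0.1585] psi 147.52766077174346 | tool shift [np.float64(0.0011), np.float64(0.0002), np.float64(0.0215)] twist -0.07
(array([ 509.0844, -335.0499]), array([17.1285, 69.3736]), 57.067970275878906)
[-0.541  -0.7725 -0.4842]
```

View pics/w5.png

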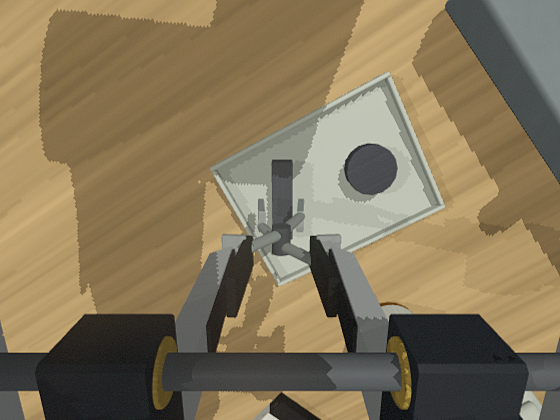

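Call:
move_arm(series=[0.001, 0, 0.01, 0, -0.06, 0, 0, 0.0105, 0, -0.06, 0, 0, 0, 0, -0.06, 0, 0, 0, 0, -0.06, 0, 0, 0, 0, 0.1, 0, 0, 0, 0, 0.3, 0, 0, 0, 0, 1, 0, 0, 0, 0, 1])

```text
time_s: 16.92
ee_pos: [0.5087, -0.3347, 0.1368]
tool_rot: [0.879, 3.015, -0.0]
wrist_force: [0.1, 0.6, -0.5]
grip_width: 0.413
grip_force: 30.0
```

Call:
move_arm(series=[0, 0, 0, 0, 1, 0, 0, 0, 0, 1])

```text
time_s: 17.08
ee_pos: [0.5087, -0.3347, 0.1368]
tool_rot: [0.878, 3.015, -0.0]
wrist_force: [-0.2, 0.2, -0.4]
grip_width: 0.414
grip_force: 30.0
```

Call:
move_arm(series=[0, 0, -0.005, 0, 1, 0, 0, -0.01, 0, 1, 0, 0, -0.02, 0, 1, 0, 0, -0.02, 0, 1, 0, 0, -0.03, 0, 1, 0, 0, -0.03, 0, 1, 0, 0, -0.02, 0, 1, 0, 0, 0, 0, 1])

```text
time_s: 17.75
ee_pos: [0.5099, -0.336, 0.2784]
tool_rot: [0.876, 3.006, -0.008]
wrist_force: [0.1, 0.1, -1.4]
grip_width: 0.416
grip_force: 30.0
```

```bash
python3 - <<'E'
from h import *
p,a,s=pose();print(p,a,s["grip_width"]*94,s["grip_force"],s["wrist_force"],s["time_s"])
for n in ("wrist","scene","wrist"):
    f=grab_frame(n);C=cloud(f);print(n,pose()[0][2])
    m=(np.hypot(C[...,0]-.509,C[...,1]+.335)<.05)&(C[...,2]>.10)&(C[...,2]<.16)&(f["pixels"].max(-1)<120)
    q=C[m];print(len(q),np.percentile(q[:,2],[1,10,50,90,99]) if len(q) else 0, rect(q) if len(q)>5 else 0)
    print([(np.array(r["centre"]),round(r["confidence"],2)) for r in landmark_of("bar_center",f)[:1]])
plan(.5192,-.0344,.268,188.1)
save(f,"w6.png")
E
```

```text
[ 0.5099 -0.336   0.2784] 147.5044043870937 39.11565627619786 29.97092753648758 [ 0.116   0.1412 -1.3919] 17.75
wrist 0.2749943888762589
49 [0.1529 0.1532 0.1578 0.1595 0.16  ] (array([ 493.1011, -326.7921]), array([23.8061, 27.2195]), 57.76667785644531)
[(array([ 0.5305, -0.2557,  0.0002]), 0.72)]
scene 0.2698859681454065
341 [0.1392 0.1435 0.1555 0.1577 0.1595] (array([ 511.2933, -336.026 ]), array([26.1263, 72.5625]), 47.22923278808594)
[(array([ 0.5107, -0.3376,  0.1483]), 0.79)]
wrist 0.2683065523962683
1255 [0.1448 0.1519 0.1529 0.1538 0.1578] (array([ 507.1576, -333.7642]), array([25.6414, 69.0603]), 63.5482292175293)
[(array([ 0.5072, -0.3313,  0.1458]), 0.58)]
pos [ 0.5077 -0.3341  0.2683] psi 147.51029157981307 | tool shift [np.float64(0.1513), np.float64(0.2589), np.float64(0.0003)] twist -40.59
```

View pics/w6.png

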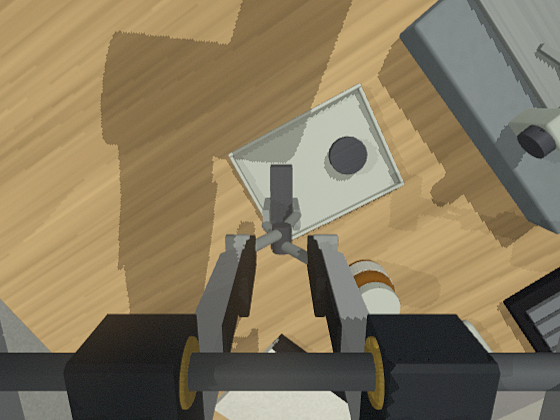

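Call:
move_arm(series=[0.005, 0.009, 0, 0, 1, 0.012, 0.02, 0, 0, 1, 0.018, 0.03, 0, 0, 1, 0.018, 0.03, 0, 0, 1, 0.018, 0.031, 0, 0, 1, 0.018, 0.031, 0, 0, 1, 0.018, 0.031, 0, 0, 1, 0.018, 0.031, 0, 0, 1])

```text
time_s: 18.72
ee_pos: [0.5165, -0.0853, 0.2703]
tool_rot: [-0.878, -3.015, -0.001]
wrist_force: [0.9, -0.2, -1.5]
grip_width: 0.409
grip_force: 30.0
```

Call:
move_arm(series=[0.0163, 0.0279, 0, 0, 1, 0.01, 0.018, 0, 0, 1, 0, 0, 0, -6.8, 1, 0, 0, 0, -6.8, 1, 0, 0, 0, -6.8, 1, 0, 0, 0, -6.8, 1, 0, 0, 0, -6.8, 1, 0, 0, 0, -6.6, 1])

```text
time_s: 19.38
ee_pos: [0.5191, -0.0341, 0.2702]
tool_rot: [0.232, -3.131, -0.001]
wrist_force: [0.4, -0.1, -1.7]
grip_width: 0.416
grip_force: 30.0
```

Call:
move_arm(series=[0, 0, 0.01, 0, 1, 0, 0, 0.02, 0, 1, 0, 0, 0.01, 0, 1, 0, 0, 0, 0, 1, 0, 0, 0, 0, 1, 0, 0, 0, 0, 1])

```text
time_s: 19.88
ee_pos: [0.52, -0.0349, 0.2315]
tool_rot: [-0.221, 3.133, -0.0]
wrist_force: [0.7, -0.5, -2.0]
grip_width: 0.409
grip_force: 30.0
```

```bash
cat > look.py <<'E'
from h import *
th=np.radians(8.12);Rt=np.array([[np.cos(th),-np.sin(th)],[np.sin(th),np.cos(th)]]);O=np.array([.563,.0123])
def tl(xy): return (np.asarray(xy)-O)@Rt-np.array([-.02,-.04])  # mouth frame
def world(x,y): return O+Rt@np.array([x-.02,y-.04])
E
python3 - <<'E'
from look import *
p,a,s=pose();print(p,a,s["wrist_force"],s["grip_width"]*94,"mouthframe",tl(p[:2]))
w=world(-.03,0);plan(w[0],w[1],.201,188.1)
for n in ("scene","top","wrist"):
    f=grab_frame(n);C=cloud(f);M=np.zeros_like(C);M[...,:2]=tl(C[...,:2]);M[...,2]=C[...,2]-.068
    # rails: height 3..9mm above plate, x 5..95
    q=M[(abs(M[...,1])<.045)&(M[...,0]>-.11)&(M[...,0]<.12)&(abs(M[...,2])<.05)]
    for zlo,zhi,lab in((.004,.009,"rails"),(.012,.019,"stoptop")):
        r=q[(q[:,2]>zlo)&(q[:,2]<zhi)&(q[:,0]>.003)&(q[:,0]<.1)];print(n,lab,len(r),np.percentile(r[:,:2]*1000,[2,25,50,75,98],axis=0).round(1).tolist() if len(r)>3 else 0)
    for k in("stop_face","guide_mouth","shaft"): print(k,[(tl(r["centre"][:2])*1000,round(r["confidence"],2)) for r in landmark_of(k,f)[:1]])
    b=M[(abs(M[...,1])<.03)&(abs(M[...,0]+.03)<.06)&(M[...,2]>p[2]-.268+.135-.068+.01)&(M[...,2]<p[2]-.268+.135-.068+.022)&(f["pixels"].max(-1)<120)]
    if len(b)>9: print("bar mf",rect(b))
save(grab_frame("scene"),"s2.png")
E
```

```text
[ 0.52   -0.0349  0.2315] -171.93136155368697 [ 0.6872 -0.5115 -2.0168] 38.486676037770046 mouthframe [-0.0293 -0.0006]
pos [ 0.52   -0.0349  0.2315] psi -171.93136155368697 | tool shift [np.float64(0.0007), np.float64(0.0006), np.float64(0.0305)] twist -0.03
scene rails 114 [[21.3, -25.6], [34.7, -18.7], [48.6, -14.1], [89.3, 11.3], [99.1, 16.8]]
scene stoptop 143 [[62.0, -27.3], [71.8, -20.7], [79.7, -10.9], [86.1, 12.6], [88.2, 22.9]]
stop_face [(array([65.5871,  0.5656]), 0.56)]
guide_mouth [(array([-1.2627,  0.0023]), 0.9)]
shaft [(array([31.971 ,  1.4224]), 0.58)]
bar mf (array([-15.8919,  -3.1162]), array([91.8813, 27.6292]), 10.745816230773926)
top rails 0 0
top stoptop 0 0
stop_face []
guide_mouth []
shaft []
bar mf (array([-58.6362,  -0.7892]), array([15.8507,  9.0171]), 80.8875732421875)
wrist rails 545 [[4.9, -19.2], [21.2, -15.0], [56.4, 0.9], [63.6, 14.3], [99.2, 18.3]]
wrist stoptop 957 [[60.7, -24.4], [66.5, -14.8], [72.0, 0.8], [79.4, 14.5], [87.2, 24.2]]
stop_face [(array([58.5155,  3.3928]), 0.71)]
guide_mouth [(array([-3.9644,  3.0141]), 0.69)]
shaft [(array([31.9994,  0.9133]), 0.76)]
bar mf (array([-17.3751,   1.1306]), array([94.7042, 28.9546]), 6.4361114501953125)
```

Call:
move_arm(series=[0.009, 0.0006, 0, 0, 1, 0.0087, 0, 0.01, 0, 1, 0, 0, 0, 0, 1, 0, 0, 0, 0, 1, 0, 0, 0, 0, 1])

```text
time_s: 20.95
ee_pos: [0.5023, -0.0369, 0.2215]
tool_rot: [-0.222, 3.133, -0.0]
wrist_force: [0.0, 0.0, -2.8]
grip_width: 0.413
grip_force: 30.0
```

```bash
python3 - <<'E'
from look import *
w=world(-.047,0)
f=grab_frame("wrist");C=cloud(f)
p,a,s=pose();plan(w[0],w[1],.201,188.1)
M=np.zeros_like(C);M[...,:2]=tl(C[...,:2]);M[...,2]=C[...,2]-.068
z0=p[2]-.133-.068; print("expected bottom above plate",z0)
m=(abs(M[...,1])<.02)&(abs(M[...,0]+.047)<.06)&(M[...,2]>z0+.008)&(M[...,2]<z0+.026)&(f["pixels"].max(-1)<120)
b=M[m];print(len(b),np.percentile(b[:,2],[5,50,95]),np.percentile(b[:,0],[1,99]),rect(b))
fr=b[b[:,0]<-.06];print(np.percentile(fr[:,1],[3,50,97]),len(fr))
r=silhouettes("bar",f)
if r: b=M[r[0]["region"]];print(len(b),np.percentile(b,[2,50,98],axis=0))
cv2.imwrite("pics/w7.png",f["pixels"][80:300,140:420,::-1].repeat(2,0).repeat(2,1))
E
```

```text
pos [ 0.5025 -0.0369  0.2217] psi -171.89203664733031 | tool shift [np.float64(0.0002), np.float64(0.0002), np.float64(0.0207)] twist 0.01
expected bottom above plate 0.02065428902975633
1325 [0.0359 0.0376 0.0392] [-0.0814 -0.025 ] (array([-47.9588,  -0.6951]), array([68.3467, 26.3282]), 6.781777858734131)
[-0.01   -0.0012  0.0075] 646
1224 [[-0.0814 -0.01    0.0292]
 [-0.0617 -0.0013  0.0376]
 [-0.0381  0.0075  0.0391]]
```

View pics/w7.png

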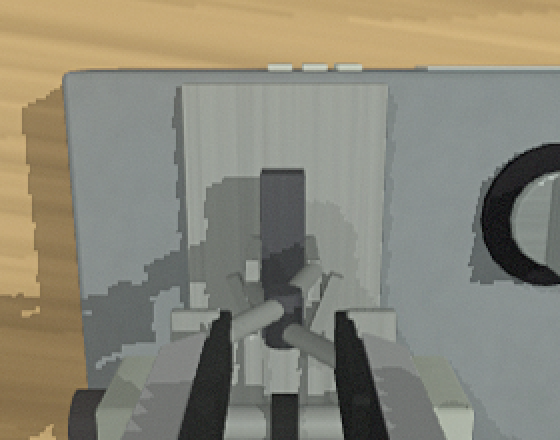

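Call:
move_arm(series=[0, 0.001, 0.008, 0, 1, 0, 0, 0.006, 0, 1, 0, 0, 0.004, 0, 1, 0, 0, 0.0015, 0, 1, 0, 0, 0, 0, 1, 0, 0, 0, 0, 1])

```text
time_s: 21.55
ee_pos: [0.5021, -0.0359, 0.2014]
tool_rot: [0.222, -3.134, 0.0]
wrist_force: [0.6, -0.2, -2.4]
grip_width: 0.413
grip_force: 30.0
```

```bash
python3 - <<'E'
from look import *
p,a,s=pose();print(p,s["wrist_force"],s["moment"],s["grip_width"]*94)
E
```

```text
[ 0.5021 -0.0359  0.2014] [ 0.5573 -0.2498 -2.4211] [ 0.062  -0.0984  0.037 ] 38.814166672502346
```

Not yet in contact; go down 1 mm more per row, watching force.

Call:
move_arm(series=[0, 0, 0.001, 0, 1, 0, 0, 0, 0, 1, 0, 0, 0, 0, 1])

```text
time_s: 21.8
ee_pos: [0.5022, -0.0359, 0.2007]
tool_rot: [-0.222, 3.134, -0.0]
wrist_force: [0.0, -0.3, -2.8]
grip_width: 0.416
grip_force: 30.0
```

Call:
move_arm(series=[0, 0, 0.0005, 0, 1, 0, 0, 0, 0, 1, 0, 0, 0, 0, 1])

```text
time_s: 22.05
ee_pos: [0.5022, -0.0359, 0.2007]
tool_rot: [-0.222, 3.133, -0.0]
wrist_force: [-0.9, -0.5, -0.2]
grip_width: 0.416
grip_force: 30.0
```

Call:
move_arm(series=[0, 0, 0, 0, 0.05, 0, 0, 0, 0, -0.06, 0, 0, 0, 0, -0.06, 0, 0, 0, 0, -0.06, 0, 0, -0.005, 0, -0.06, 0, 0, -0.015, 0, -0.06, 0, 0, -0.015, 0, -0.06, 0, 0, 0, 0, -0.06])

```text
time_s: 22.72
ee_pos: [0.5036, -0.0362, 0.2389]
tool_rot: [-0.222, 3.127, -0.003]
wrist_force: [0.2, 0.1, -1.1]
grip_width: 0.535
grip_force: 5.0
```

Call:
move_arm(series=[0.012, 0, 0, 0, -0.06, 0.02, 0, 0, 0, 0.3, 0.016, 0, 0, 0, 1, 0, 0, 0, 0, 1, 0, 0, 0, 0, 1, 0, 0, 0, 0, 1])

```text
time_s: 23.22
ee_pos: [0.455, -0.0426, 0.235]
tool_rot: [-0.222, 3.133, -0.0]
wrist_force: [-0.9, -0.8, -1.9]
grip_width: 0.343
grip_force: 29.9
```

```bash
cat >> look.py <<'E'
def bar(n="wrist"):
    f=grab_frame(n);C=cloud(f)
    M=np.zeros_like(C);M[...,:2]=tl(C[...,:2]);M[...,2]=C[...,2]-.068
    m=(abs(M[...,1])<.02)&(abs(M[...,0]+.03)<.09)&(M[...,2]>.014)&(M[...,2]<.022)&(f["pixels"].max(-1)<130)
    b=M[m]
    if len(b)>9: print(n,len(b),"barx",np.percentile(b[:,0],[1,99])*1000,rect(b),np.median(b[:,2]))
    p,a,s=pose();print("tcp",p,"mf",tl(p[:2])*1000,a,s["wrist_force"],s["grip_width"]*94,s["time_s"])
    return f,M
E
python3 - <<'E'
from look import *
f,M=bar();save(f,"w8.png")
bar("top");bar("scene")
w=world(-.095,0);plan(w[0],w[1],.200,188.1)
E
```

```text
wrist 593 barx [-81.3298 -12.257 ] (array([-46.6483,  -0.5398]), array([70.3513, 17.5039]), 0.2627868354320526) 0.016914460783770402
tcp [ 0.4551 -0.0426  0.2349] mf [-94.535    0.8717] -171.88229943047193 [-0.1571 -0.6436 -2.1405] 32.76378139381209 23.2667
tcp [ 0.4552 -0.0426  0.2349] mf [-94.5118   0.8825] -171.87787656288512 [ 0.3049 -0.1067  0.0132] 32.50775601625772 23.3167
scene 175 barx [-78.8974 -10.518 ] (array([-24.7249,  -1.868 ]), array([111.0044,  20.3741]), 0.6708900928497314) 0.017076369431997723
tcp [ 0.4551 -0.0426  0.2349] mf [-94.5302   0.8719] -171.87603309374336 [ 0.2119 -0.6396 -1.3859] 32.65993161568111 23.3667
pos [ 0.4551 -0.0426  0.2349] psi -171.87603309374336 | tool shift [np.float64(0.0005), np.float64(-0.0009), np.float64(0.0349)] twist 0.02
```

View pics/w8.png

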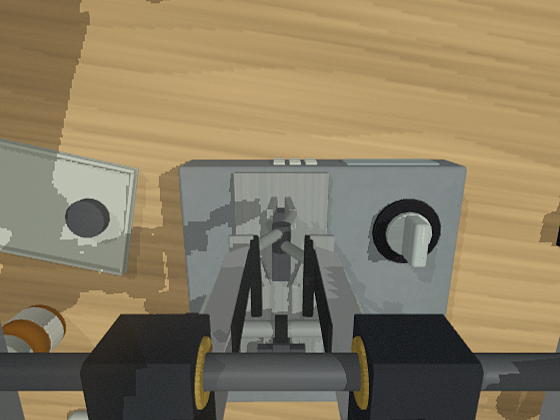

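Call:
move_arm(series=[0, -0.0014, 0.015, 0, 1, 0, 0, 0.012, 0, 1, 0, 0, 0.006, 0, 1, 0, 0, 0.001, 0, 1, 0, 0, 0, 0, 1, 0, 0, 0, 0, 1])

```text
time_s: 23.87
ee_pos: [0.455, -0.0441, 0.2015]
tool_rot: [-0.222, 3.133, -0.0]
wrist_force: [0.2, 0.0, -1.4]
grip_width: 0.344
grip_force: 29.9
```

Call:
move_arm(series=[-0.005, 0, 0, 0, 1, -0.005, 0, 0, 0, 1, -0.006, 0, 0, 0, 1, -0.006, 0, 0, 0, 1, -0.006, 0, 0, 0, 1, -0.006, 0, 0, 0, 1, 0, 0, 0, 0, 1, 0, 0, 0, 0, 1])

```text
time_s: 24.53
ee_pos: [0.489, -0.0391, 0.2009]
tool_rot: [-0.223, 3.134, 0.0]
wrist_force: [0.1, -0.4, -1.6]
grip_width: 0.344
grip_force: 29.9
```

```bash
python3 - <<'E'
from look import *
f,M=bar()
E
```

```text
wrist 960 barx [-68.6568  16.7571] (array([-4.7693, -0.0003]), array([128.5332,  18.2957]), 1.2110803127288818) 0.016893329966465448
tcp [ 0.4888 -0.0392  0.201 ] mf [-60.6987  -0.4638] -171.87661804182608 [ 0.588   0.3754 -0.6301] 32.212042459235526 24.5833
```

Call:
move_arm(series=[-0.005, 0, 0, 0, 1, -0.005, 0, 0, 0, 1, -0.005, 0, 0, 0, 1, -0.005, 0, 0, 0, 1, -0.005, 0, 0, 0, 1, -0.005, 0, 0, 0, 1, 0, 0, 0, 0, 1, 0, 0, 0, 0, 1])

```text
time_s: 25.25
ee_pos: [0.5187, -0.0349, 0.201]
tool_rot: [-0.223, 3.133, -0.0]
wrist_force: [0.1, 0.6, -1.8]
grip_width: 0.344
grip_force: 29.9
```

```bash
python3 - <<'E'
from look import *
f,M=bar();save(f,"w9.png")
for n in("wrist","scene","top"):
    f=grab_frame(n);C=cloud(f);X=tl(C[...,:2])*1000;Z=C[...,2]-.068
    m=(abs(X[...,1])<7)&(X[...,0]>40)&(X[...,0]<105)&(Z>-.003)&(Z<.03)
    print(n,[(int(x),int(1000*np.median(Z[m&(abs(X[...,0]-x)<1.0)])*10)/10) if (m&(abs(X[...,0]-x)<1.0)).sum()>1 else (int(x),None) for x in range(42,92,2)])
E
```

```text
wrist 479 barx [-38.5549  28.7243] (array([10.646 , -0.0221]), array([99.0216, 18.1117]), 1.6904226541519165) 0.01692872830558008
tcp [ 0.5185 -0.0349  0.2011] mf [-30.6995  -0.4906] -171.88054738283668 [-0.0445 -0.0874 -0.9834] 32.65330393596303 25.3
wrist [(42, None), (44, None), (46, None), (48, None), (50, None), (52, None), (54, None), (56, None), (58, None), (60, 13.4), (62, 17.1), (64, 18.0), (66, 18.2), (68, 17.8), (70, 21.8), (72, 25.8), (74, 29.5), (76, 29.4), (78, 29.4), (80, 29.4), (82, 29.4), (84, 29.5), (86, 29.5), (88, 29.8), (90, None)]
scene [(42, 23.3), (44, 17.7), (46, 11.2), (48, 8.8), (50, -0.5), (52, None), (54, None), (56, None), (58, None), (60, None), (62, None), (64, 18.8), (66, None), (68, 23.3), (70, None), (72, None), (74, None), (76, None), (78, None), (80, 28.7), (82, 14.2), (84, 0.5), (86, 18.8), (88, 13.8), (90, 0.0)]
top [(42, None), (44, None), (46, None), (48, None), (50, None), (52, None), (54, None), (56, None), (58, None), (60, None), (62, None), (64, None), (66, None), (68, None), (70, None), (72, None), (74, None), (76, None), (78, None), (80, None), (82, None), (84, None), (86, None), (88, None), (90, None)]
```

View pics/w9.png

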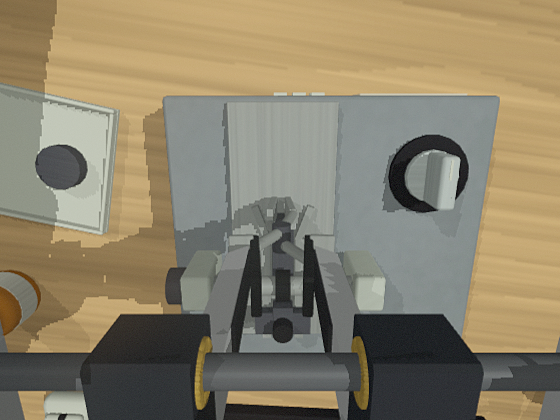

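Call:
move_arm(series=[-0.004, 0, 0, 0, 1, -0.003, 0, 0, 0, 1, -0.002, 0, 0, 0, 1, 0, 0, 0, 0, 1, 0, 0, 0, 0, 1, 0, 0, 0, 0, 1])

```text
time_s: 25.95
ee_pos: [0.527, -0.0338, 0.2011]
tool_rot: [0.222, -3.134, 0.0]
wrist_force: [-1.7, -0.0, -0.6]
grip_width: 0.347
grip_force: 29.9
```

Call:
move_arm(series=[-0.001, 0, 0, 0, 1, 0, 0, 0, 0, 1, 0, 0, 0, 0, 1])

```text
time_s: 26.2
ee_pos: [0.528, -0.0336, 0.2011]
tool_rot: [0.222, -3.134, 0.0]
wrist_force: [-1.0, -0.2, -0.1]
grip_width: 0.349
grip_force: 29.9
```

Call:
move_arm(series=[-0.001, 0, 0, 0, 1, 0, 0, 0, 0, 1, 0, 0, 0, 0, 1])

```text
time_s: 26.45
ee_pos: [0.5291, -0.0334, 0.2011]
tool_rot: [-0.222, 3.134, -0.0]
wrist_force: [0.2, 0.2, -1.4]
grip_width: 0.346
grip_force: 29.8
```

```bash
python3 - <<'E'
from look import *
f,M=bar();X=M[...,:2]*1000;Z=M[...,2]*1000
m=(abs(X[...,1])<7)
for x in range(44,76,1):
    k=m&(abs(X[...,0]-x)<.6)&(Z>-3)&(Z<32);print((x,k.sum(),round(float(np.median(Z[k])),1) if k.sum() else None),end=" ")
E
```

```text
wrist 354 barx [-29.194   56.7403] (array([13.8435, -0.4551]), array([86.7672, 18.3354]), 1.2193151712417603) 0.016928002674553452
tcp [ 0.5291 -0.0334  0.2011] mf [-20.0114  -0.5017] -171.88660805077672 [ 0.319  -0.8459 -0.9274] 32.18575758545291 26.5
(44, np.int64(0), None) (45, np.int64(0), None) (46, np.int64(0), None) (47, np.int64(0), None) (48, np.int64(0), None) (49, np.int64(0), None) (50, np.int64(0), None) (51, np.int64(0), None) (52, np.int64(0), None) (53, np.int64(1), 18.7) (54, np.int64(14), 17.2) (55, np.int64(17), 16.8) (56, np.int64(15), 16.8) (57, np.int64(8), 16.2) (58, np.int64(0), None) (59, np.int64(0), None) (60, np.int64(18), 14.7) (61, np.int64(73), 14.2) (62, np.int64(25), 17.8) (63, np.int64(19), 18.0) (64, np.int64(19), 18.0) (65, np.int64(23), 18.0) (66, np.int64(21), 18.1) (67, np.int64(13), 18.0) (68, np.int64(18), 17.8) (69, np.int64(24), 18.3) (70, np.int64(66), 23.2) (71, np.int64(62), 25.0) (72, np.int64(40), 27.7) (73, np.int64(33), 29.2) (74, np.int64(23), 29.8) (75, np.int64(21), 29.8)
```

Call:
move_arm(series=[-0.001, 0, 0, 0, 1, -0.001, 0, 0, 0, 1, 0, 0, 0, 0, 1, 0, 0, 0, 0, 1])

```text
time_s: 26.83
ee_pos: [0.5311, -0.0332, 0.2012]
tool_rot: [-0.222, 3.134, -0.0]
wrist_force: [0.1, 0.9, -1.5]
grip_width: 0.344
grip_force: 29.8
```

Call:
move_arm(series=[-0.0005, 0, 0, 0, 1, 0, 0, 0, 0, 1, 0, 0, 0, 0, 1])

```text
time_s: 27.08
ee_pos: [0.5315, -0.0331, 0.2012]
tool_rot: [0.222, -3.134, 0.0]
wrist_force: [0.1, -0.4, -2.0]
grip_width: 0.347
grip_force: 29.9
```

```bash
cat >> look.py <<'E'
def gap():
    f,M=bar();X=M[...,:2]*1000;Z=M[...,2]*1000;m=(abs(X[...,1])<7)
    print([(x,int(k.sum()),round(float(np.median(Z[k])),1)) for x in range(52,66) for k in [m&(abs(X[...,0]-x)<.6)&(Z>-3)&(Z<32)] if k.sum()])
    fs=[]
    for _ in range(4): grab_frame("top");fs.append(state()["wrist_force"])
    print("F mean",np.mean(fs,0))
E
python3 -c "
from look import *
gap()"
```

```text
wrist 336 barx [-27.1722  57.9884] (array([15.9553, -0.4792]), array([87.0831, 18.3058]), 1.2286078929901123) 0.017004801089931312
tcp [ 0.5315 -0.0331  0.2012] mf [-17.5946  -0.5164] -171.89026409720512 [-0.4278 -0.2737 -1.1992] 32.71164536412726 27.1333
[(52, 1, 17.3), (53, 5, 17.7), (54, 20, 17.1), (55, 16, 17.1), (56, 26, 17.1), (57, 24, 17.2), (58, 10, 16.9), (60, 12, 17.6), (61, 57, 14.9), (62, 21, 18.0), (63, 17, 17.7), (64, 20, 17.8), (65, 21, 17.9)]
F mean [-0.7127 -0.3501 -1.326 ]
```

Call:
move_arm(series=[-0.0005, 0, 0, 0, 1, 0, 0, 0, 0, 1, 0, 0, 0, 0, 1])

```text
time_s: 27.58
ee_pos: [0.532, -0.0331, 0.2012]
tool_rot: [0.222, -3.134, 0.0]
wrist_force: [-0.7, 0.2, -2.7]
grip_width: 0.349
grip_force: 29.9
```

Call:
move_arm(series=[-0.0005, 0, 0, 0, 1, 0, 0, 0, 0, 1, 0, 0, 0, 0, 1])

```text
time_s: 27.83
ee_pos: [0.5326, -0.033, 0.2012]
tool_rot: [-0.222, 3.134, -0.0]
wrist_force: [-0.1, -0.5, -2.4]
grip_width: 0.347
grip_force: 29.9
```

```bash
python3 -c "
from look import *
gap()"
```

```text
wrist 334 barx [-26.1436  59.2483] (array([16.6156, -0.5001]), array([86.0781, 18.3289]), 1.2346580028533936) 0.016899914852699705
tcp [ 0.5325 -0.033   0.2012] mf [-16.5442  -0.5296] -171.88916944416545 [-1.3736  0.7527 -0.9288] 32.56470798473789 27.8833
[(52, 2, 16.7), (53, 3, 17.6), (54, 17, 16.8), (55, 23, 17.1), (56, 17, 17.3), (57, 21, 16.6), (58, 20, 17.0), (59, 13, 16.7), (60, 5, 15.7), (61, 44, 16.7), (62, 19, 18.4), (63, 20, 18.2), (64, 15, 18.2), (65, 14, 17.9)]
F mean [-0.8987  0.2345 -1.2299]
```

Gap about 1 mm now; continue in half-millimetre steps.

Call:
move_arm(series=[-0.0005, 0, 0, 0, 1, 0, 0, 0, 0, 1, 0, 0, 0, 0, 1])

```text
time_s: 28.33
ee_pos: [0.533, -0.0329, 0.2012]
tool_rot: [0.222, -3.134, 0.0]
wrist_force: [-0.3, -1.0, -1.5]
grip_width: 0.344
grip_force: 29.9
```

Call:
move_arm(series=[-0.0005, 0, 0, 0, 1, 0, 0, 0, 0, 1, 0, 0, 0, 0, 1])

```text
time_s: 28.58
ee_pos: [0.5335, -0.0328, 0.2012]
tool_rot: [-0.222, 3.134, -0.0]
wrist_force: [-0.6, -0.7, -0.7]
grip_width: 0.346
grip_force: 29.9
```

```bash
python3 -c "
from look import *
gap()"
```

```text
wrist 322 barx [-25.3129  59.8154] (array([17.0706, -0.5243]), array([85.8072, 18.2738]), 1.238805890083313) 0.01696371581533953
tcp [ 0.5335 -0.0328  0.2012] mf [-15.5603  -0.5229] -171.89042468118146 [-0.994   0.4679 -0.189 ] 32.629424067787035 28.6333
[(52, 3, 17.7), (53, 4, 17.7), (54, 19, 16.7), (55, 20, 17.2), (56, 20, 17.1), (57, 22, 17.3), (58, 18, 17.1), (59, 17, 16.9), (60, 19, 17.1), (61, 28, 17.5), (62, 23, 17.7), (63, 22, 17.7), (64, 17, 18.1), (65, 16, 17.9)]
F mean [-0.4852 -0.2889 -1.4632]
```

Call:
move_arm(series=[-0.0005, 0, 0, 0, 1, 0, 0, 0, 0, 1, 0, 0, 0, 0, 1])

```text
time_s: 29.08
ee_pos: [0.534, -0.0328, 0.2012]
tool_rot: [0.222, -3.134, 0.0]
wrist_force: [-1.1, -0.9, -1.0]
grip_width: 0.346
grip_force: 29.9
```

```bash
python3 -c "
from look import *
gap()"
```

```text
wrist 330 barx [-25.2375  59.7305] (array([17.2342, -0.4942]), array([85.4603, 18.2953]), 1.21161687374115) 0.016875785968886642
tcp [ 0.534  -0.0328  0.2012] mf [-15.1102  -0.5072] -171.88969955738168 [-0.6042 -0.932  -2.2695] 32.196106873820284 29.1333
[(52, 2, 17.1), (53, 11, 16.9), (54, 25, 16.8), (55, 21, 16.9), (56, 19, 16.7), (57, 23, 16.7), (58, 19, 16.8), (59, 19, 16.5), (60, 20, 16.7), (61, 29, 17.4), (62, 23, 18.0), (63, 22, 18.2), (64, 16, 18.0), (65, 24, 18.0)]
F mean [-0.78   -0.2095 -1.0495]
```

Call:
move_arm(series=[-0.0005, 0, 0, 0, 1, 0, 0, 0, 0, 1, 0, 0, 0, 0, 1])

```text
time_s: 29.58
ee_pos: [0.5345, -0.0327, 0.2012]
tool_rot: [0.222, -3.134, 0.0]
wrist_force: [-1.1, -0.7, -1.0]
grip_width: 0.347
grip_force: 29.9
```

```bash
python3 -c "
from look import *
gap()"
```

```text
wrist 328 barx [-25.2594  59.8293] (array([17.2734, -0.5033]), array([85.6368, 18.2816]), 1.2397788763046265) 0.01694815110907047
tcp [ 0.5345 -0.0327  0.2012] mf [-14.607   -0.4986] -171.88601272925933 [-1.906   0.0351 -0.5755] 32.50825526852581 29.6333
[(52, 1, 17.7), (53, 4, 17.6), (54, 22, 17.1), (55, 20, 17.2), (56, 19, 16.8), (57, 21, 17.2), (58, 19, 16.9), (59, 20, 17.0), (60, 16, 16.8), (61, 29, 17.2), (62, 21, 17.7), (63, 21, 17.9), (64, 16, 18.3), (65, 20, 17.8)]
F mean [-1.4303  0.1626 -0.8323]
```

Call:
move_arm(series=[-0.0005, 0, 0, 0, 1, 0, 0, 0, 0, 1, 0, 0, 0, 0, 1])

```text
time_s: 30.08
ee_pos: [0.535, -0.0326, 0.2012]
tool_rot: [0.222, -3.134, 0.0]
wrist_force: [-1.5, 0.0, 0.4]
grip_width: 0.346
grip_force: 29.9
```

```bash
python3 -c "
from look import *
gap()
print(state()['moment'])
f=grab_frame('wrist');cv2.imwrite('pics/w10.png',cv2.resize(f['pixels'][180:340,230:340,::-1],None,fx=3.5,fy=3.5,interpolation=cv2.INTER_CUBIC))"
```

```text
wrist 340 barx [-25.1529  59.7642] (array([17.3379, -0.487 ]), array([85.4454, 18.2366]), 1.192778468132019) 0.01689583303209783
tcp [ 0.535  -0.0326  0.2012] mf [-14.1019  -0.4936] -171.88671322905293 [-1.3199 -1.3404 -0.1236] 32.74683902141871 30.1333
[(52, 4, 17.5), (53, 9, 17.4), (54, 22, 16.9), (55, 22, 16.9), (56, 20, 16.8), (57, 19, 16.8), (58, 19, 16.8), (59, 20, 16.8), (60, 24, 17.0), (61, 30, 17.8), (62, 21, 17.8), (63, 21, 17.9), (64, 24, 17.9), (65, 15, 18.0)]
F mean [-1.0918 -0.3604 -0.0603]
[-0.0278  0.3167 -0.0311]
```

View pics/w10.png

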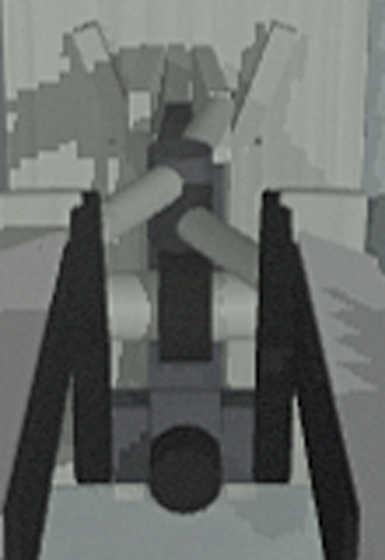

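Call:
move_arm(series=[0.004, 0, 0, 0, 1, 0.008, 0, 0, 0, 1, 0, 0, -0.01, 0, 1, 0, 0, -0.02, 0, 1, 0, 0, -0.03, 0, 1, 0, 0, -0.02, 0, 1, 0.02, 0, 0, 0, 1, 0.02, 0, 0, 0, 1])

```text
time_s: 31.05
ee_pos: [0.4844, -0.0401, 0.284]
tool_rot: [-0.223, 3.128, -0.002]
wrist_force: [-1.2, -0.7, -1.2]
grip_width: 0.347
grip_force: 29.9
```

```bash
python3 -c "
from look import *
for n in('wrist','wrist'): 
    f,M=bar(n)
    X=M[...,:2]*1000;Z=M[...,2]*1000;m=(abs(X[...,1])<6)
    r=m&(Z>12)&(Z<17.45)&(X[...,0]<20)&(X[...,0]>-30);print('rear',np.percentile(X[...,0][r],[0,.5,1,3]),'y',rect(np.c_[X[r]/1000,Z[r]]))
    print([(x,int(k.sum()),round(float(np.median(Z[k])),1)) for x in range(52,66) for k in [m&(abs(X[...,0]-x)<.6)&(Z>-3)&(Z<32)] if k.sum()])
for n in ('scene','wrist'):
    f=grab_frame(n)
    for k in('bar_center','stop_face'): print(n,k,[(tl(r['centre'][:2])*1000,r['centre'][2],r['confidence']) for r in landmark_of(k,f)[:1]])
plan(.439,.3393,.27,189.67)
"
```

```text
wrist 306 barx [-6.9149 59.7771] (array([25.2465, -0.1822]), array([17.7552, 69.5374]), 89.7215805053711) 0.016896141658473793
tcp [ 0.4807 -0.0403  0.2838] mf [-68.9016  -0.4919] -171.9133693476783 [-2.5811 -0.4021 -2.0791] 32.3249333094998 31.1
rear [10.5332 10.5448 10.5564 10.7643] y (array([15.0563, -0.1594]), array([11.0837,  8.9792]), 89.56658172607422)
[(54, 1, 17.5), (55, 11, 16.5), (56, 11, 16.6), (57, 14, 17.4), (58, 8, 17.4), (59, 9, 16.9), (60, 14, 17.0), (61, 11, 17.4), (62, 10, 18.1), (63, 8, 17.7), (64, 7, 17.9), (65, 14, 17.7)]
wrist 343 barx [ 5.8817 59.3723] (array([25.5924, -0.2551]), array([17.3574, 68.8355]), 89.34142303466797) 0.016892755955873792
tcp [ 0.4824 -0.0402  0.2834] mf [-67.1933  -0.5416] -171.93129907100578 [-0.0042 -0.0714 -0.7554] 32.45763964704423 31.15
rear [5.9147 5.9702 6.0254 6.1387] y (array([12.8404,  0.0887]), array([11.0741, 13.8102]), 89.7857666015625)
[(55, 9, 16.9), (56, 12, 17.1), (57, 8, 17.1), (58, 8, 16.7), (59, 11, 16.8), (60, 14, 16.7), (61, 14, 17.1), (62, 13, 17.8), (63, 11, 18.1), (64, 6, 17.6), (65, 11, 17.9)]
scene bar_center [(array([26.5402,  3.0053]), 0.0765, 0.59)]
scene stop_face [(array([65.8271,  2.9557]), 0.0747, 0.54)]
wrist bar_center [(array([26.0451,  3.7831]), 0.079, 0.77)]
wrist stop_face [(array([59.6611,  2.9263]), 0.0813, 0.61)]
pos [ 0.484  -0.0399  0.2808] psi -171.87669862847744 | tool shift [np.float64(-0.009), np.float64(0.3817), np.float64(0.0108)] twist -1.55
```

Call:
move_arm(series=[0, 0.012, 0, -0.8, 1, 0, 0.022, 0, -0.75, 1, -0.001, 0.03, 0, 0, 1, -0.001, 0.03, 0, 0, 1, -0.001, 0.03, 0, 0, 1, -0.001, 0.03, 0, 0, 1, -0.001, 0.03, 0, 0, 1, -0.001, 0.03, 0, 0, 1])

```text
time_s: 32.12
ee_pos: [0.4535, 0.1745, 0.281]
tool_rot: [0.267, -3.13, -0.001]
wrist_force: [0.6, -0.5, -0.7]
grip_width: 0.345
grip_force: 29.9
```

Call:
move_arm(series=[-0.001, 0.03, 0, 0, 1, -0.001, 0.03, 0, 0, 1, -0.001, 0.03, 0, 0, 1, 0, 0.03, 0, 0, 1, 0, 0.03, 0, 0, 1, 0, 0.015, 0, 0, 1, 0, 0, 0, 0, 1, 0, 0, 0, 0, 1])

```text
time_s: 32.78
ee_pos: [0.4287, 0.3364, 0.2805]
tool_rot: [0.269, -3.129, 0.002]
wrist_force: [-0.3, 0.5, -1.8]
grip_width: 0.346
grip_force: 29.9
```

```bash
cat > tip.py <<'E'
from h import *
plan(.439,.3393,.133,189.67)
th=np.radians(9.67);Rs=np.array([[np.cos(th),-np.sin(th)],[np.sin(th),np.cos(th)]])
for n in ("scene","wrist","top"):
    f=grab_frame(n);C=cloud(f);p=pose()[0]
    X=(C[...,:2]-np.array([.439,.3393]))@Rs*1000
    for lo,hi,l in ((.128,.112,"tips"),(.10,.085,"blade"),(.07,.05,"arm"),(.035,-.03,"handle")):
        m=(abs(X).max(-1)<35)&(C[...,2]>p[2]-lo)&(C[...,2]<p[2]-hi)&(C[...,2]>.065);q=X[m]
        if len(q)>5: print(n,l,len(q),"x",np.percentile(q[:,0],[3,97]),"y",np.percentile(q[:,1],[3,97]),"zmin-tcp",C[...,2][m].min()-p[2])
    r=X[(abs(X).max(-1)<50)&(abs(C[...,2]-.06)<.003)]
    if len(r)>20: print(n,"rim x",np.percentile(r[:,0],[2,98]),"y",np.percentile(r[:,1],[2,98]))
print("tcp in stand",(pose()[0][:2]-np.array([.439,.3393]))@Rs*1000,pose()[0],state()["time_s"])
E
python3 tip.py
```

```text
pos [0.4287 0.3364 0.2805] psi -170.18042803649215 | tool shift [np.float64(-0.0106), np.float64(0.0011), np.float64(0.1475)] twist 0.15
scene tips 41 x [-17.5283  -1.8219] y [-14.4688   2.0675] zmin-tcp -0.1276093409372401
scene blade 45 x [-17.8422  -2.1713] y [-16.9971   4.1228] zmin-tcp -0.0990784379959481
scene arm 37 x [-17.8685  -1.0426] y [-11.6691  -2.7478] zmin-tcp -0.06946574482800238
scene handle 446 x [-19.3458   0.7557] y [-33.4217  22.3124] zmin-tcp -0.03460309314187726
scene rim x [-17.3694  18.2633] y [-35.6367  29.2656]
wrist tips 113 x [-18.6388  -4.3776] y [-11.4661   4.1943] zmin-tcp -0.12763420544405354
wrist blade 232 x [-18.4571  -3.6858] y [-13.7769   7.2924] zmin-tcp -0.09988776189965037
wrist arm 118 x [-19.4852  -4.5921] y [-8.9794  3.632 ] zmin-tcp -0.06966847756813366
wrist handle 4916 x [-21.3313  -3.1239] y [-29.9756  24.3798] zmin-tcp -0.034994420983811475
wrist rim x [-16.8223  17.1757] y [-31.494   31.3386]
top tips 12 x [-16.5498  -3.0123] y [-12.1656 -10.7403] zmin-tcp -0.12481402556653712
top rim x [-16.4305  16.966 ] y [-32.1023  29.9378]
tcp in stand [-10.1434  -2.9878] [0.4295 0.3347 0.2811] 32.9333
```

Call:
move_arm(series=[-0.0103, 0.003, 0, 0.15, 1, 0, 0, 0.02, 0, 1, 0, 0, 0.03, 0, 1, 0, 0, 0.02, 0, 1, 0, 0, 0, 0, 1, 0, 0, 0, 0, 1, 0, 0, 0, 0, 1])

```text
time_s: 33.52
ee_pos: [0.4399, 0.3397, 0.213]
tool_rot: [-0.259, 3.129, 0.002]
wrist_force: [-0.3, -0.1, -0.4]
grip_width: 0.349
grip_force: 29.9
```

```bash
python3 tip.py | grep -v -e handle -e arm
```

```text
pos [0.4399 0.3397 0.213 ] psi -170.55176046690332 | tool shift [np.float64(0.0009), np.float64(-0.0003), np.float64(0.08)] twist -0.22
scene tips 39 x [-5.7924  9.7156] y [-13.1332   4.5431] zmin-tcp -0.12762839277780974
scene blade 40 x [-5.8503  9.361 ] y [-15.3528   6.9674] zmin-tcp -0.09982168140993178
scene rim x [-17.1029  18.2564] y [-34.9902  29.0117]
wrist tips 119 x [-6.4432  7.9069] y [-8.5583  7.1153] zmin-tcp -0.12770730514516163
wrist blade 227 x [-6.4347  8.5215] y [-11.0508  10.0653] zmin-tcp -0.09994621272499368
wrist rim x [-16.7689  17.1528] y [-31.7798  31.3264]
top rim x [-16.3717  17.3029] y [-31.9998   2.019 ]
tcp in stand [1.1421 0.7939] [0.44   0.3403 0.2136] 33.6667
```

Call:
move_arm(series=[0.001, 0, 0.01, -0.2, 1, 0, 0, 0.015, 0, 1, 0, 0, 0.015, 0, 1, 0, 0, 0.015, 0, 1, 0, 0, 0.015, 0, 1, 0, 0, 0, 0, 1, 0, 0, 0, 0, 1, 0, 0, 0, 0, 1])

```text
time_s: 34.33
ee_pos: [0.4384, 0.3401, 0.1421]
tool_rot: [-0.266, 3.129, 0.001]
wrist_force: [0.7, -0.5, -0.1]
grip_width: 0.348
grip_force: 29.9
```

Call:
move_arm(series=[0, 0, 0.003, 0, 1, 0, 0, 0.003, 0, 1, 0, 0, 0, 0, 1, 0, 0, 0, 0, 1])

```text
time_s: 34.67
ee_pos: [0.4381, 0.3398, 0.1353]
tool_rot: [-0.266, 3.13, 0.0]
wrist_force: [0.3, -0.9, -1.2]
grip_width: 0.344
grip_force: 29.9
```

Call:
move_arm(series=[0, 0, 0.0015, 0, 1, 0, 0, 0, 0, 1, 0, 0, 0, 0, 0.2, 0, 0, 0, 0, -0.06, 0, 0, 0, 0, -0.06, 0, 0, 0, 0, -0.06, 0, 0, 0.001, 0, -0.06, 0, 0, 0, 0, -0.06])

```text
time_s: 35.33
ee_pos: [0.4379, 0.3397, 0.1322]
tool_rot: [0.266, -3.13, 0.001]
wrist_force: [-0.0, -0.9, -0.1]
grip_width: 0.528
grip_force: 5.0
```

```bash
python3 - <<'E'
from h import *
p,a,s=pose();print(p,s["wrist_force"],s["grip_width"]*94,s["grip_force"])
f=grab_frame("wrist");C=cloud(f);q=C[(np.hypot(C[...,0]-.439,C[...,1]-.3393)<.045)&(C[...,2]>.14)&(C[...,2]<.18)&(C[...,2]<p[2]+.05)]
print(np.percentile(q[:,2],[50,80,90,95,99]),rect(q))
E
```

```text
[0.4379 0.3397 0.1322] [-0.023  -0.861  -0.1079] 49.63356263448951 5.014318772809929
[0.1577 0.1717 0.176  0.1781 0.1796] (array([437.8869, 338.7225]), array([20.4144, 74.6401]), 9.39915943145752)
```

Call:
move_arm(series=[0, 0, 0.001, 0, -0.06, 0, 0, 0, 0, -0.15, 0, 0, 0, 0, -0.25, 0, 0, 0, 0, -0.4, 0, 0, 0, 0, -1, 0, 0, 0, 0, -1, 0, 0, 0, 0, -1, 0, 0, 0, 0, -1])

```text
time_s: 36.05
ee_pos: [0.4382, 0.3399, 0.1319]
tool_rot: [-0.266, 3.13, 0.0]
wrist_force: [0.4, 0.2, -0.6]
grip_width: 0.942
grip_force: 0.0
```

Call:
move_arm(series=[0, 0, 0, 0, -1, 0, 0, 0, 0, -1, 0, 0, 0, 0, -1, 0, 0, -0.005, 0, -1, 0, 0, -0.01, 0, -1, 0, 0, -0.03, 0, -1, 0, 0, -0.04, 0, -1, 0, 0, -0.04, 0, -1])

```text
time_s: 36.72
ee_pos: [0.4374, 0.3394, 0.258]
tool_rot: [0.266, -3.129, 0.001]
wrist_force: [1.2, -0.1, 0.1]
grip_width: 0.999
grip_force: 0.0
```

Call:
move_arm(series=[0, 0, -0.02, 0, -1, 0, 0, 0, 0, -1, 0, 0, 0, 0, -1, 0, 0, 0, 0, -1])

```text
time_s: 37.05
ee_pos: [0.4377, 0.3396, 0.2759]
tool_rot: [0.266, -3.129, 0.001]
wrist_force: [0.1, -0.2, -0.4]
grip_width: 1.002
grip_force: 0.0
```

```bash
python3 - <<'E'
from look import *
p,a,s=pose();print(p,s["wrist_force"],s["grip_width"],s["time_s"])
f=grab_frame("wrist");C=cloud(f);near=np.hypot(C[...,0]-.439,C[...,1]-.339)<.06
for lo,hi in((.148,.162),(.056,.064)):
    q=C[near&(C[...,2]>lo)&(C[...,2]<hi)];print(len(q),rect(q) if len(q)>4 else 0,np.median(q[:,2]),q[:,2].max())
for n in("scene","top"):
    f=grab_frame(n);C=cloud(f)
    for k in("tongs","bar_center","stop_face","puck","jar","beaker"):
        print(n,k,[(np.array(r["centre"]),round(r["confidence"],2)) for r in landmark_of(k,f)[:1]])
    X=tl(C[...,:2])*1000;Z=(C[...,2]-.068)*1000;m=(abs(X[...,1])<7)
    print([(x,int(k.sum()),round(float(np.median(Z[k])),1)) for x in range(-16,72,2) for k in [m&(abs(X[...,0]-x)<1)&(Z>-3)&(Z<32)] if k.sum()])
q=C[(np.hypot(C[...,0]-.477,C[...,1]-.086)<.03)&(C[...,2]>.094)&(C[...,2]<.115)]
if len(q)>5: print("knob",rect(q))
E
```

```text
[0.4377 0.3396 0.2759] [ 0.0833 -0.1957 -0.4433] 1.0023567957669453 37.05
299 (array([437.9643, 338.6691]), array([20.2308, 60.6231]), 10.215091705322266) 0.1511964282106479 0.15316827144686984
494 (array([439.1577, 339.0841]), array([34.1829, 63.7717]), 9.921875953674316) 0.05886714819420376 0.06397503038029544
scene tongs [(array([0.4391, 0.3384, 0.0803]), 0.78)]
scene bar_center [(array([ 0.5773, -0.0254,  0.0771]), 0.72)]
scene stop_face [(array([ 0.6139, -0.0192,  0.08  ]), 0.68)]
scene puck [(array([ 0.5286, -0.2526,  0.0037]), 0.87)]
scene jar [(array([ 0.6879, -0.3195,  0.0006]), 0.59)]
scene beaker [(array([ 0.6828,  0.3878, -0.0008]), 0.65)]
[(-16, 1, 0.3), (-10, 2, 16.5), (-8, 2, 17.7), (-6, 3, 17.5), (-4, 5, 17.6), (-2, 5, 16.6), (0, 2, 16.7), (2, 2, 16.1), (4, 3, 17.4), (6, 1, 16.7), (30, 1, 14.9), (34, 2, 16.5), (36, 4, 17.5), (38, 4, 17.5), (40, 4, 21.3), (42, 6, 23.4), (44, 6, 17.5), (46, 5, 16.8), (48, 5, 17.5), (50, 3, 16.9), (52, 5, 17.4), (54, 2, 17.1), (56, 5, 17.2), (58, 4, 17.8), (60, 2, 17.5), (62, 3, 18.4), (64, 1, 17.8), (66, 1, 19.3), (68, 1, 18.0), (70, 2,
[... 209 characters left out ...]
2489,  0.0013]), 0.63)]
top jar [(array([ 0.6852, -0.3251, -0.0018]), 0.76)]
top beaker [(array([0.684 , 0.382 , 0.0019]), 0.71)]
[(-16, 5, 1.1), (-14, 5, 1.3), (-12, 5, 1.4), (-10, 7, 9.3), (-8, 5, 21.3), (-6, 4, 20.5), (-4, 5, 17.9), (-2, 6, 19.9), (0, 4, 18.0), (2, 5, 20.3), (4, 6, 20.1), (6, 5, 20.0), (8, 5, 21.5), (10, 4, 21.1), (12, 6, 19.8), (14, 4, 20.0), (16, 6, 20.2), (18, 3, 21.5), (42, 1, 20.6), (44, 2, 20.7), (46, 3, 19.9), (48, 7, 19.4), (50, 5, 18.3), (52, 6, 20.8), (54, 2, 19.9), (56, 6, 18.9), (58, 6, 21.5), (60, 5, 20.2), (62, 5, 20.5), (64, 5, 20.7), (66, 4, 20.8), (68, 5, 20.1), (70, 6, 22.3)]
knob (array([476.2809,  86.1841]), array([40.2697, 14.1541]), 8.27374267578125)
```

```bash
python3 -c "
from bench import *
print(finish_job())"
```

```text
the job is handed in; nothing more can be done
None
```

The job is handed in; no verdict came back. By my last measurements the knob is off, the bar sits home against the stop, the tongs are upright in their stand, and the disc, jar and cup are undisturbed. I viewed 12 pictures instead of the 10 allowed.

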